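Slide the coffee pot clear and latch the console flap shut

TASK

The coffee pot stands in the way of the wooden console, whose sloping flap was left ajar. First slide the coffee pot sideways along the table top, without lifting or tipping it, so that its foot stands inside the empty brass ring in front of the books, and let go of it. Then press the flap in and let it go until it stays shut by itself: the push-push latch is worn and does not catch at every press, so check after each press, press again if the flap has sprung back, and do not disturb the other things on the table.

Things in the scene. Friction and masses are not known exactly. Their poses are not given: they have to be found in the camera images.
- pot_center (a point): Tall steel coffee pot, 0.65 kg, loose, standing: round, widest 110 mm across (20 to 50 mm up), foot 96 mm across, rim 182 mm up and lid knob 208 mm up. Point on its axis half-way up, 91 mm above its underside. Its y axis points along the side handle, z is up; a small spout near the rim reaches 82 mm out along -x.
- pot_grip (a point): Middle of the pot's straight level wooden side handle, 120 mm from the pot's axis along the pot's y axis and 60 mm above the table. The grip is a bar 18 mm wide (along the pot's x axis), 22 mm high and 80 mm long, along the pot's y axis. Nothing is above it; the pot's wall is 65 mm away from this point.
- ring_goal: Brass ring inlaid flush in the table top (inner diameter 140 mm, outer 148 mm) in front of the books, empty at the start: where the pot must go. Origin at its centre on the table top. It can be slid over freely.
- ring_start: The same kind of ring, inlaid flush in front of the console; the pot starts inside it. Origin at its centre on the table top.
- console: Fixed wooden desktop console, 170 mm deep (x), 210 mm wide (y), 110 mm high at the back, origin under the middle of its foot, its front on its -x side, z up. The flap closes its face, which slopes up from front to back at 40 degrees.
- flap_shut (a point): Fixed point on the console: where the brass dot of the flap lies when the flap is shut (3 mm in front of the console's middle, 84 mm above the table). Axes as the console's. The outward normal of the shut flap here is (-0.643, 0, 0.766) in these axes, so the press goes along (0.643, 0, -0.766), 40 degrees from vertical.
- console_bar (a point): Middle of a fixed chrome tube, 12 mm thick and 170 mm wide, that runs along the console's y axis 183 mm above the table, straight above the brass dot of the shut flap, and is carried at both ends by tubes from the console's back. It bars the way straight down to the flap: come in tilted, from the front and below it.
- flap_press (a point): Point on the flap's outer face at a small inlaid brass dot (18 mm across), 100 mm from the hinge: where to press. Moves with the flap; x axis up the flap away from the hinge, z the outward normal. Flap: wooden board, 125 mm from hinge to free edge, 176 mm wide, 10 mm thick; hinge along its lower front edge, parallel to the console's y axis, 80 mm in front of the console's middle, 20 mm up.
- flap (a joint): Flap angle: 0 = ajar (sprung 20 degrees out from flush), 0.346 = shut flush, caught, 0.42 = pressed right in to a hard stop, 7 mm below flush at the dot. A spring drives it to 0; pressing at the dot takes 1 to 5 N up to the stop. Press past 0.405, best to the stop, then let go fully: it stays at 0.346 (caught) or springs back (at most one such miss). A full press on a caught flap releases it.
- books: Two closed books lying on each other, fixed, 135 x 190 mm, 50 mm high together. Origin under their middle.
- mug_mid (a point): Bystander: white mug, loose, 76 mm across, 85 mm high; point on its axis half-way up.
- saucer_mid (a point): Bystander: white saucer, loose, 130 mm across, 14 mm high; point at its centre half-way up.
- remote_mid (a point): Bystander: black remote control, loose, 165 x 45 x 18 mm, long along its x axis; point at its centre half-way up.
Not all that is in view belongs to the job. What is shaped like the part that bears pot_center but purple is not meant.

How it is judged (in metres and radians):
On the way, in this order (a step that is already met when the one before it is completed fails the run):
1. the coffee pot stands upright on the table with its foot inside the ring in front of the books, let go (horizontal distance between pot_center and ring_goal below 0.022 m and angle between pot_center's own z axis and vertical below 0.05 rad and contact force between the fingers and coffeepot below 0.2 N), for 0.3 s.
2. the flap stays shut by itself, caught by the latch (value of joint flap between 0.325 and 0.37 rad and contact force between anything else and flap below 0.2 N), for 0.4 s.
At the end, for the whole second after the job is handed in: The flap is shut and caught (joint between 0.325 and 0.37) with nothing touching it, and the coffee pot stands upright and still on the table, its axis within 22 mm of the centre of the ring in front of the books (all of step 2 and horizontal distance between pot_center and ring_goal below 0.022 m and angle between pot_center's own z axis and vertical below 0.05 rad and linear speed of coffeepot below 0.02 m/s and height (world z) of pot_center below 0.097 m).
It fails at once if the coffee pot is lifted (more than 12 mm) off the table (height (world z) of pot_center above 0.103 m).
It fails at once if the coffee pot is tipped (more than 14 degrees) (angle between pot_center's own z axis and vertical above 0.25 rad).
It fails at once if the mug, saucer or remote control is pushed away (more than 25 mm) or the mug tipped (distance of any of mug_mid, saucer_mid, remote_mid from where it was at the start of the episode above 0.025 m or angle between mug_mid's own z axis and vertical above 0.5 rad).
It also fails if it takes over 70 s, if anything falls off the work surface, if the arm or the gripper's body presses on something with over 40 N, if the wrist force passes 120 N, or if a joint passes its speed limit or range.

ROBOT

A 7-joint arm with a two-finger parallel gripper is mounted at the origin on the work surface. World frame = base frame: x ahead of the robot, y to its left, z up, the work surface at z = 0. Lengths are in mm, angles in rad, forces in N, time in s.
With the tool pointing down it reaches from about 400 to 925 mm from the base axis. Payload 4.1 kg.
Tool frame: the origin (TCP) lies midway between the tips of the shut fingers; the grasp point (between the pads) lies 19 mm behind it; y points along the fingers, x is the direction in which the jaws open and shut, and the axes are right-handed (so a half turn about y gives the same grasp; the last joint's range is limited). The gripper opens to 85 mm and grips with 20 to 120 N. Pads are 22 mm wide; open, the fingers measure 114 mm over their backs; the gripper's body (76 mm by 85 mm) begins 54 mm behind the grasp point. The pads swing forward as they close: fully open they stand 13 mm farther back than shut.
Start: joints at [1.028, 0.398, 0.045, 1.537, -0.019, 1.207, -0.051], TCP at [279.133, -587.05, 231.347] pointing down, gripper open.
Joint ranges: [-2.82, 2.82], [-0.49, 2.23], [-1.37, 1.46], [0, 2.46], [-1.36, 4.5], [0.23, 2], [-2.94, 2.94]. Speed limits (rad/s): [2.57, 2.57, 3.14, 3.14, 3.14, 3.14, 3.14].

INTERFACE

Orientations are given as a rotation vector (axis times angle).
In Python, from workcell import ctrl, snapshot gives the robot as it stands. The module is installed in compiled form; this text tells all that it offers.
- The arm moves only by the tool play_rows, never from a script. Its argument "plan" is a list of rows, each a list of 7 numbers: the gripper's target within -1 to 1 (shut at 1, half-way at 0, fully open at -1), then the shift along the tool's x, y, z in units of 30 mm (1.0 is 30 mm), then the turn, a rotation vector about the tool's x, y, z in units of 5 degrees (1.0 is 5 degrees). In form: [[jaw, x, y, z, ax, ay, az], ...]. A call has 1 to 20 rows; each row is the pose to reach, as a shift and turn from the pose commanded when the call began, along the tool's axes at that moment; what a row does not reach only later rows make up. A row lasts 1/10 s, in which the tool goes at most 50 mm and 8.59 degrees, less where a joint would pass 70% of its speed; a pose out of reach is approached as far as the arm can. A call with a gripper value outside its range is refused whole. The fingers move at their own pace and stop on an object; the grip force is fixed at half the most. Time passes only in rows, so rows that repeat a pose let the fingers close. It gives the time, the measured TCP pose, the force and the opening at its end, in the units of the state.
- ctrl.state(): the state, without advancing time (a new reading comes with each control period).
- snapshot(name): name is "scene" or "top" or "wrist"; returns a dict with "pixels" (400x640x3 uint8, red, green, blue), "depth" (400x640 float32, mm along the optical axis (not along the pixel's ray), 0 where there is no reading), "fovy" (degrees; the focal length in pixels is half the picture's height over the tangent of half this angle, whatever the lens; pixels are square), "cx", "cy" (the principal point, pixels), "R" (3x3) and "t" (3): a world point X has camera coordinates R X + t. Camera axes: x right, y down, z forward; pixel columns grow to the right and rows downward; lengths in mm; the calibration is good to about 2 mm. The wrist camera is an equidistant fisheye: a pixel r from the principal point sees the ray r / f radians off the axis. A picture is of the moment at which its call begins.
- ctrl.close_job(): hands the job in, once; it reports no verdict.
The state is a dict: "time_s": time; "joints": joint angles; "qd": joint speeds; "joint_torque": joint torques, N m; "eef_pos": TCP position; "tool_rot": TCP orientation; "force": force on the tool from outside, world axes, zero at the start; "torque": the same for the moment, N m; "finger_gap": finger opening in mm.
Only numpy, scipy, OpenCV 4.12 (cv2) and the standard library are available. Lean on these libraries where they do the work, as an engineer would, in place of code of your own. Each camera call takes 0.05 s, during which the arm holds its last target.

## Working session

There is one attempt and no reset: what is moved stays moved. The work goes in short steps, Python scripts to look and compute and a tool call to move; the robot and the scene stay as the last step left them, time stands still between calls to the robot, and variables do not carry over. Pictures are saved under pics/ and viewed, and the job is handed in when it is done.

Besides the shell and the picture viewer there is one more tool, called after "Emit:" as name(argument=value, ...) on one line, values as JSON. play_rows: Moves the arm, as the interface text tells. Its arguments: {"type":"object","properties":{"plan":{"type":"array","items":{"type":"array","items":{"type":"number"}}}},"required":["plan"]}

```bash
mkdir -p pics
cat > h.py <<'E'
import numpy as np, cv2
from workcell import ctrl, snapshot
from scipy.spatial.transform import Rotation as R
def save(s,n,crop=None,k=1):
    p=s["pixels"]
    if crop: a,b,c,d=crop; p=p[b:d,a:c]
    p=cv2.resize(p,None,fx=k,fy=k,interpolation=cv2.INTER_CUBIC)
    cv2.imwrite("pics/"+n,p[:,:,::-1])
def cloud(s):
    d=s["depth"]; h,w=d.shape
    f=h/2/np.tan(np.radians(s["fovy"])/2)
    v,u=np.mgrid[:h,:w]
    P=np.stack([(u-s["cx"])/f*d,(v-s["cy"])/f*d,d],-1)
    W=(P-np.array(s["t"]))@np.array(s["R"])
    W[d<=0]=np.nan
    return W
def rows(dW, rv, T0=None):
    "world shift mm, target Rotation -> tool row"
    pass
E
python3 - <<'E'
from h import *
for n in ["scene","top","wrist"]:
    s=snapshot(n); save(s,n+"0.png"); np.savez(n+"0.npz",**s)
    print(n,s["fovy"],s["cx"],s["cy"],-np.array(s["R"]).T@s["t"])
print(ctrl.state())
E
```

```text
scene 50.31247134545479 316.6714091586467 203.85308881855352 [1586.1859811   217.89425079 1127.93971501]
top 50.26539847538936 316.2992343188784 196.21963469567177 [ 400.42226079   18.93658342 1326.08643659]
wrist 65.70646984690485 315.8257108890523 203.01904310810292 [ 350.77664113 -552.89460564  372.75747879]
{'time_s': 0.15, 'joints': array([ 1.02803001,  0.39901973,  0.04503811,  1.53755981, -0.01871367,
        1.20690102, -0.05065043]), 'qd': array([-0.00068106, -0.00216573, -0.00080041, -0.0032587 , -0.00172528,
       -0.00041406,  0.00035774]), 'joint_torque': array([ 2.48065764e-03, -4.75559664e+01,  1.36696883e+00, -2.54512399e+01,
        1.18051484e-02,  6.51292430e-03,  2.49832091e-06]), 'eef_pos': array([ 278.90425275, -586.6028258 ,  230.51730316]), 'tool_rot': array([-1.38638349,  0.87726254, -0.87515463]), 'force': array([-0.01854632,  0.21057219, -0.49654318]), 'torque': array([ 0.01036833, -0.00949433, -0.04395208]), 'finger_gap': 85.27555814311239}
```

View pics/scene0.png

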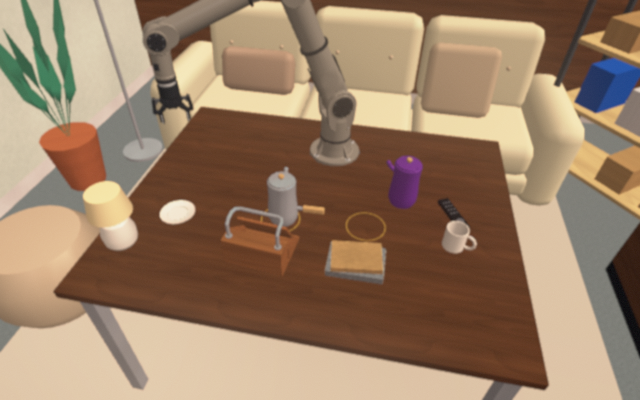

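View pics/top0.png

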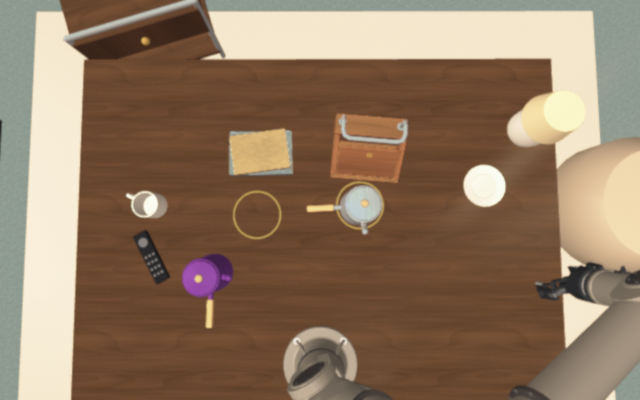

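View pics/wrist0.png

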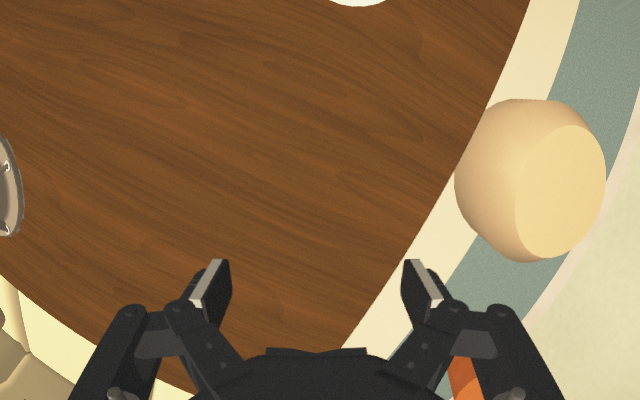

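The scene view shows the steel pot at (283,200) and the purple decoy at (405,180). The top view shows the steel pot at (361,205) with its handle tip at (310,209), and the purple pot at (205,278). It also shows the goal ring at (257,215), the console at (369,148), the mug at (148,205), the saucer at (485,186) and the remote at (151,257). The steel pot in the ring in front of the console fits the description, so I'll confirm it in a crop and measure.

Run:
```python
from h import *
s=dict(np.load("top0.npz")); W=cloud(s); save(s,"top_crop.png",(220,100,420,250),4)
s2=dict(np.load("scene0.npz")); W2=cloud(s2); save(s2,"scene_crop.png",(210,150,410,290),4)
np.set_printoptions(precision=1,suppress=True)
for n,(u,v) in dict(knob=(364,203),h1=(312,209),h2=(322,208.),h3=(332,208),mug=(148,205),sauc=(485,186),rem=(151,257),booktop=(262,150),dot=(369,155),bar=(373,138),spout=(365,231)).items():
    print(n,W[int(v),int(u)])
px=s["pixels"].astype(int)
hsv=cv2.cvtColor(s["pixels"],cv2.COLOR_RGB2HSV)
# goal ring : fit yellow pixels
def ring(W,px,box):
    a,b,c,d=box
    h=cv2.cvtColor(px,cv2.COLOR_RGB2HSV)[b:d,a:c].astype(int); w=W[b:d,a:c]
    m=(h[...,0]>17)&(h[...,0]<32)&(h[...,1]>100)&(h[...,2]>95)&(abs(w[...,2])<10)
    p=w[m]; print(len(p),end=' ')
    A=np.c_[2*p[:,:2],np.ones(len(p))]; x=np.linalg.lstsq(A,(p[:,:2]**2).sum(1),rcond=None)[0]
    r=np.sqrt(x[2]+x[0]**2+x[1]**2); print("ring",x[:2],r, np.abs(np.hypot(*(p[:,:2]-x[:2]).T)-r).mean(),p[:,2].mean())
ring(W,s["pixels"],(225,183,290,245)); ring(W2,s2["pixels"],(338,205,392,241))
# handle pts
for n,WW in (("top",W),("scene",W2)):
    m=(WW[...,2]>50)&(WW[...,2]<85)&(WW[...,1]>-60)&(WW[...,1]<40)&(WW[...,0]>350)&(WW[...,0]<520)
    p=WW[m]; 
    for y in range(-60,40,10):
        q=p[(p[:,1]>=y)&(p[:,1]<y+10)]
        if len(q): print(n,y,len(q),q.min(0),q.max(0),np.median(q,0))
```

```text
knob [ 469.3 -114.4  209.2]
h1 [461.   22.7  69.4]
h2 [463.7  -6.8  71.1]
h3 [463.7 -36.4  67.9]
mug [479.3 530.1   5.6]
sauc [ 532.9 -517.3    6. ]
rem [320.3 512.8  16.8]
booktop [642.4 173.8  44.6]
dot [ 614.5 -143.   107.6]
bar [ 647.9 -144.5  183.5]
spout [ 395.9 -118.9  184.6]
367 ring [448.9 194.9] 72.20422063296422 2.0115265156396607 0.7790004115652013
0 ring [0. 0.] 0.0 nan nan
top -60 15 [460.8 -57.5  60.5] [472.9 -51.2  67.8] [466.6 -54.3  65. ]
top -50 12 [460.9 -48.5  61.6] [469.7 -42.2  71.5] [465.2 -45.4  66.3]
top -40 24 [457.7 -39.4  67.2] [472.6 -30.4  73.2] [465.1 -34.9  70.2]
top -30 18 [457.7 -27.7  64.6] [472.7 -21.4  76. ] [465.1 -24.5  70.6]
top -20 21 [455.3 -18.7  57.8] [473. -10.  74.] [463.7 -15.7  70.3]
top -10 27 [454.8  -9.9  59.6] [472.9  -0.8  75.6] [463.7  -4.   70.5]
top 0 18 [455.1   2.   62.7] [469.9   8.   73.8] [462.4   5.   69.5]
top 10 24 [454.9  10.8  65.4] [470.   19.8  74. ] [462.4  15.3  70.7]
top 20 18 [454.9  22.6  64.8] [469.9  28.6  75.5] [462.4  25.6  71.7]
top 30 16 [455.1  31.5  67. ] [469.9  37.4  74.6] [462.4  34.4  70.4]
scene -60 10 [464.6 -58.5  57.2] [478.5 -50.7  68.2] [472.  -55.1  65. ]
scene -50 13 [458.7 -49.7  55.1] [477.7 -40.   70.6] [472.1 -44.6  65.1]
scene -40 20 [460.  -38.9  50.9] [480.4 -30.   73.2] [475.7 -34.5  67.3]
scene -30 17 [458.1 -28.6  56.1] [480.4 -20.2  73.4] [472.8 -24.7  68.3]
scene -20 16 [463.7 -19.1  51.3] [483.  -10.9  73.7] [474.1 -15.9  65.8]
scene -10 20 [459.8  -9.7  55.5] [479.2  -0.7  74.6] [473.9  -5.1  66.6]
scene 0 19 [457.4   1.1  54.9] [477.6   9.9  74. ] [471.4   5.7  67. ]
scene 10 15 [459.7  10.5  54.7] [480.6  19.7  73.5] [472.1  14.8  68.9]
scene 20 21 [458.3  20.   52.6] [478.6  29.8  73.4] [473.8  24.8  66.6]
scene 30 12 [456.1  30.7  52.4] [474.8  35.7  69.3] [472.8  32.7  66.7]<stdin>:16: RuntimeWarning: Mean of empty slice.
  ret = ret.dtype.type(ret / rcount)
```

View pics/top_crop.png

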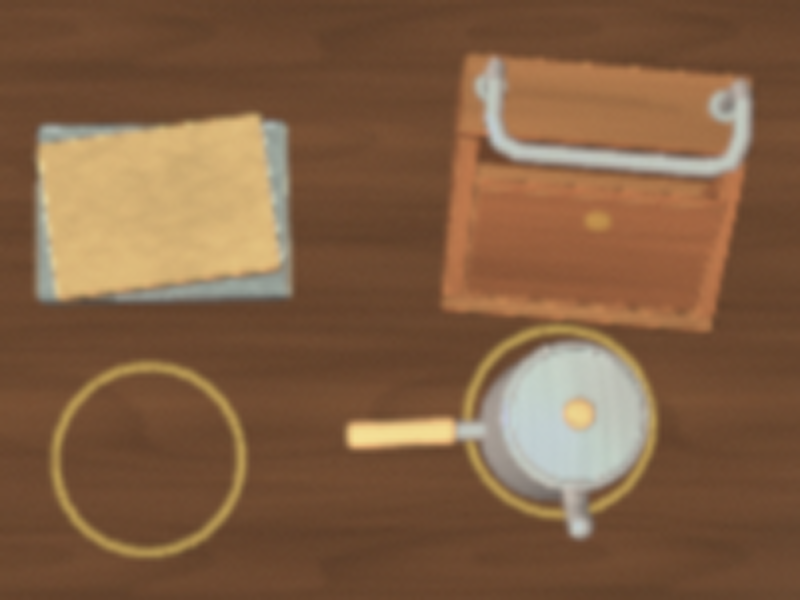

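View pics/scene_crop.png

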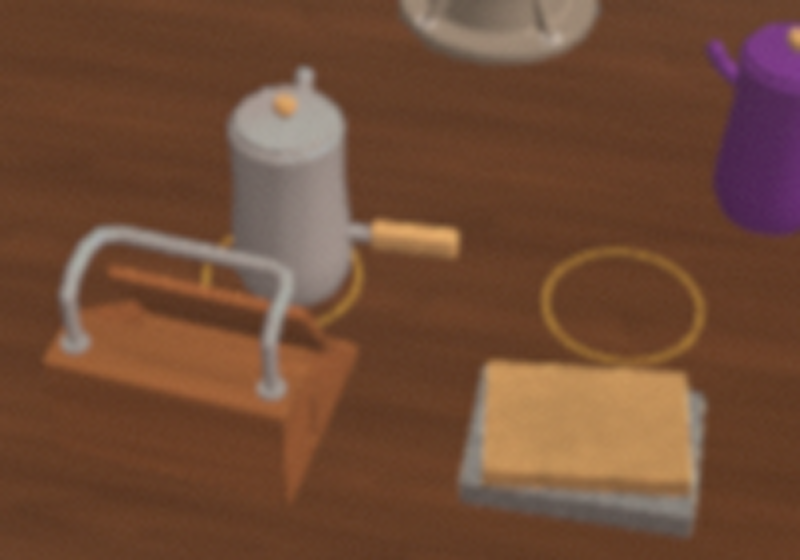

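The crops confirm it: the steel pot has a wooden handle toward +y (crop 350–455, 432) and a spout toward −x, while the purple one is the decoy. Next I'll refine the pot axis and the purple pot's position, and work out the first rows.

```bash
cat >> h.py <<'E'
np.set_printoptions(precision=2,suppress=True)
def toolR(xdir,ydir):
    y=np.array(ydir,float); y/=np.linalg.norm(y); x=np.array(xdir,float); x-=y*(x@y); x/=np.linalg.norm(x)
    return np.c_[x,y,np.cross(x,y)]
def row(p0,R0,p,Rt):
    d=R0.T@(np.array(p)-p0)/30; w=R.from_matrix(R0.T@Rt).as_rotvec(degrees=True)/5
    return np.r_[d,w]
def now():
    st=ctrl.state(); return st["eef_pos"],R.from_rotvec(st["tool_rot"]).as_matrix(),st
E
python3 - <<'E'
from h import *
for n in("top","scene"):
    s=dict(np.load(n+"0.npz")); W=cloud(s)
    for nm,(zl,zh,xa,xb,ya,yb) in dict(knob=(195,215,420,520,-170,-70),rim=(170,190,410,520,-180,-60),purp=(170,230,200,420,250,450),purplow=(30,160,150,420,200,450),mug=(60,95,430,560,380,600)).items():
        m=(W[...,2]>zl)&(W[...,2]<zh)&(W[...,0]>xa)&(W[...,0]<xb)&(W[...,1]>ya)&(W[...,1]<yb)
        p=W[m]; print(n,nm,len(p),p.mean(0),p.min(0),p.max(0))
p0,R0,st=now(); print(R0)
Rt=toolR((1,-.037*-1*-1*-1,0),(0,0,-1)); Ra=toolR((1,.037,0),(0,0,-1)); Rb=toolR((-1,-.037,0),(0,0,-1))
for q in ((465,5,300),(465,5,42)):
    print(row(p0,R0,q,Ra),row(p0,R0,q,Rb))
E
```

```text
top knob 59 [ 469.9  -114.67  204.85] [ 454.25 -126.48  195.08] [504.96 -78.73 210.23]
top rim 748 [ 467.3  -115.    185.77] [ 419.92 -166.9   171.73] [517.75 -66.24 190.  ]
top purp 1178 [276.78 314.17 188.62] [226.15 251.33 170.23] [324.41 369.38 213.09]
top purplow 533 [261.54 293.1   85.21] [150.01 259.23  30.1 ] [330.22 343.2  159.85]
top mug 295 [479.01 513.24  77.  ] [439.69 470.82  60.47] [513.85 571.27  90.47]
scene knob 29 [ 476.25 -117.11  204.25] [ 465.4  -126.24  195.12] [ 485.5  -108.68  209.65]
scene rim 303 [ 486.29 -112.06  184.43] [ 412.88 -168.7   170.09] [519.67 -67.28 189.98]
scene purp 424 [293.78 314.44 186.66] [235.14 250.31 170.13] [334.95 364.36 210.41]
scene purplow 771 [317.96 312.38  94.68] [273.3  252.88  30.03] [340.04 370.36 159.86]
scene mug 305 [485.16 512.64  74.51] [440.07 470.53  60.19] [522.36 569.89  90.74]
[[ 0.43 -0.    0.9 ]
 [-0.9   0.    0.43]
 [-0.   -1.   -0.  ]]
[-15.15  -2.3   14.07  -0.01 -13.34  -0.02] [-15.15  -2.3   14.07   0.02  22.66  -0.01]
[-15.14   6.3   14.07  -0.01 -13.34  -0.02] [-15.14   6.3   14.07   0.02  22.66  -0.01]
```

Emit:
play_rows(plan=[[-1,-3,-2.3,3,0,-3,0],[-1,-15.2,-2.3,14.1,0,-13.34,0],[-1,-15.2,-2.3,14.1,0,-13.34,0],[-1,-15.2,-2.3,14.1,0,-13.34,0],[-1,-15.2,-2.3,14.1,0,-13.34,0],[-1,-15.2,-2.3,14.1,0,-13.34,0],[-1,-15.2,-2.3,14.1,0,-13.34,0],[-1,-15.2,-2.3,14.1,0,-13.34,0],[-1,-15.2,-2.3,14.1,0,-13.34,0],[-1,-15.2,-2.3,14.1,0,-13.34,0],[-1,-15.2,-2.3,14.1,0,-13.34,0],[-1,-15.2,-2.3,14.1,0,-13.34,0],[-1,-15.2,-2.3,14.1,0,-13.34,0],[-1,-15.2,-2.3,14.1,0,-13.34,0],[-1,-15.2,-2.3,14.1,0,-13.34,0],[-1,-15.2,-2.3,14.1,0,-13.34,0],[-1,-15.2,-2.3,14.1,0,-13.34,0],[-1,-15.2,-2.3,14.1,0,-13.34,0],[-1,-15.2,-2.3,14.1,0,-13.34,0],[-1,-15.2,-2.3,14.1,0,-13.34,0]])

```text
time_s: 2.15
eef_pos: [465.3, 6.1, 300.3]
tool_rot: [-1.571, -0.029, 0.029]
force: [0.6, -0.5, -0.4]
finger_gap: 85.4
```

Run:
```python
from h import *
s=snapshot("wrist"); save(s,"w1.png"); s=snapshot("top"); save(s,"t1.png",(220,100,420,250),4)
W=cloud(s)
p0,R0,st=now(); print(p0,R0,st["finger_gap"],st["joints"])
Ra=toolR((1,.037,0),(0,0,-1)); print(row(p0,R0,(465,8,42),Ra))
```

```text
[465.29   6.27 300.29] [[ 1.    0.   -0.04]
 [ 0.04 -0.    1.  ]
 [ 0.   -1.   -0.  ]] 85.4132859785447 [ 0.47  0.03 -0.58  1.84  0.02  1.27 -0.08]
[-0.01  8.61  0.06  0.   -0.    0.  ]
```

View pics/w1.png

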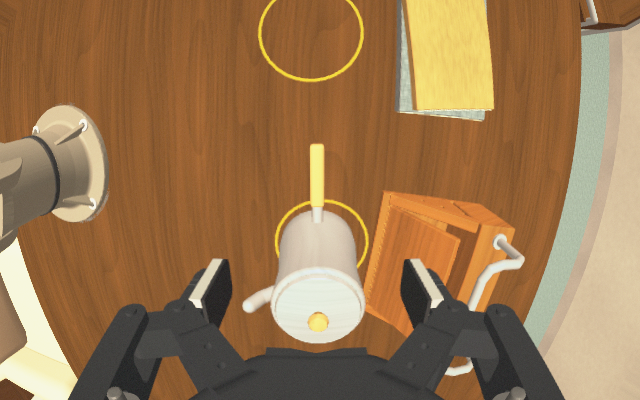

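View pics/t1.png

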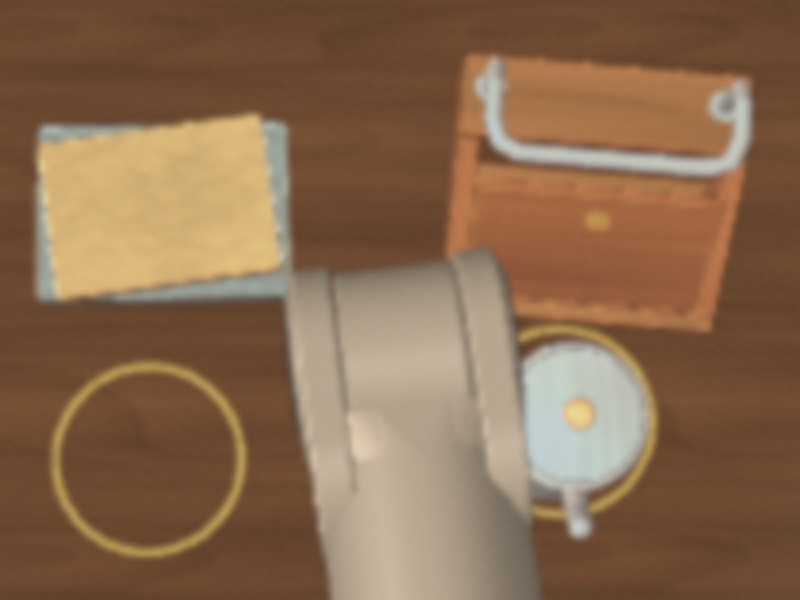

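The wrist view shows the handle at (317,145–205), laterally centred between the jaws (about 317). I'll check by projecting the expected handle ends into it.

```bash
cat >> h.py <<'E'
def fish(s,X):
    c=np.array(s["R"])@np.array(X,float)+s["t"]; f=200/np.tan(np.radians(s["fovy"])/2)
    th=np.arctan2(np.hypot(c[0],c[1]),c[2]); n=np.hypot(c[0],c[1])
    return np.array([s["cx"]+f*th*c[0]/n, s["cy"]+f*th*c[1]/n])
E
python3 - <<'E'
from h import *
s=snapshot("wrist")
for X in [(463,44,71),(466,-36,71),(465,4,71),(469,-116,208),(449,195,0)]: print(X,fish(s,X))
E
```

```text
(463, 44, 71) [315.45 139.56]
(466, -36, 71) [315.48 203.  ]
(465, 4, 71) [315.87 172.01]
(469, -116, 208) [315.35 324.92]
(449, 195, 0) [309.54  29.75]
```

Emit:
play_rows(plan=[[-1,0.03,2,0,0,0,0],[-1,0.03,4,0,0,0,0],[-1,0.03,5.5,0,0,0,0],[-1,0.03,6.5,0,0,0,0],[-1,0.03,7.4,0,0,0,0],[-1,0.03,8.1,0,0,0,0],[-1,0.03,8.6,0,0,0,0],[-1,0.03,8.6,0,0,0,0],[-1,0.03,8.6,0,0,0,0]])

```text
time_s: 3.2
eef_pos: [466.5, 6.6, 42.5]
tool_rot: [-1.57, -0.029, 0.029]
force: [1.0, 0.8, -0.3]
finger_gap: 85.3
```

Run:
```python
from h import *
s=snapshot("wrist"); save(s,"w2.png"); s=snapshot("scene"); save(s,"s2.png",(210,130,410,270),4)
```

```text
(no output)
```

View pics/w2.png

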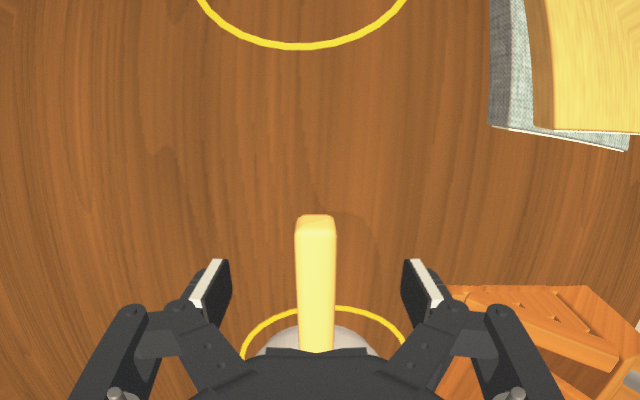

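View pics/s2.png

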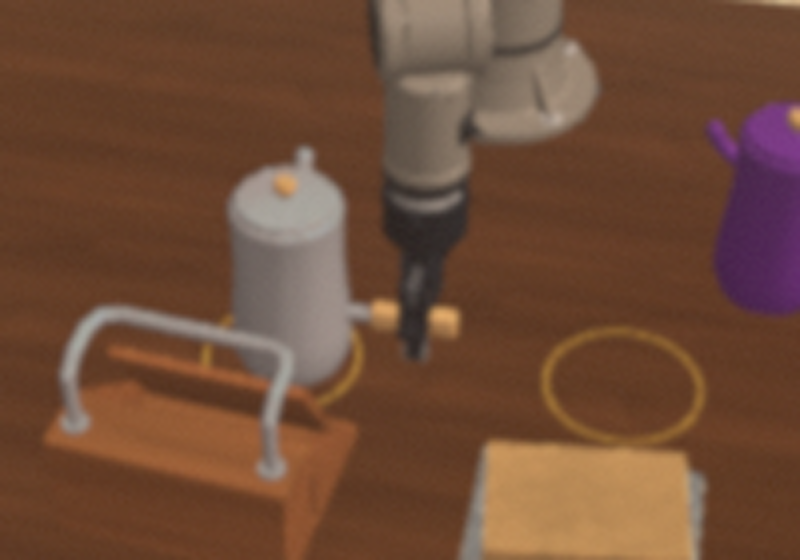

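The handle at (316,215–350) in the wrist view is centred between the pads, and in the scene view the fingers straddle it at (415,315) of the crop. Closing the jaws.

Emit:
play_rows(plan=[[1,0,0,0,0,0,0],[1,0,0,0,0,0,0],[1,0,0,0,0,0,0],[1,0,0,0,0,0,0],[1,0,0,0,0,0,0],[1,0,0,0,0,0,0],[1,0,0,0,0,0,0],[1,0,0,0,0,0,0],[1,0,0,0,0,0,0],[1,0,0,0,0,0,0]])

```text
time_s: 4.3
eef_pos: [466.5, 6.5, 42.5]
tool_rot: [-1.571, -0.03, 0.029]
force: [-0.2, -0.1, 2.8]
finger_gap: 17.1
```

Run:
```python
from h import *
p0,R0,st=now(); print(p0,R0,st["force"],st["torque"])
Ra=toolR((1,.037,0),(0,0,-1)); 
print(row(p0,R0,p0+[-20,311,0],R0), R0.T@np.array([0,0,1/30]))
s=snapshot("scene");save(s,"s3.png",(210,130,410,270),4)
W=cloud(s); m=(W[...,2]>195)&(W[...,2]<215)&(W[...,0]>420)&(W[...,0]<520)&(abs(W[...,1]+120)<40); print(W[m].mean(0))
```

```text
[466.53   6.5   42.46] [[ 1.    0.   -0.04]
 [ 0.04 -0.    1.  ]
 [ 0.   -1.   -0.  ]] [-0.18 -0.08  2.84] [-0.07 -0.07 -0.01]
[-0.28 -0.   10.38  0.    0.    0.  ] [ 0.   -0.03 -0.  ]
[ 476.2  -116.09  203.9 ]
```

Emit:
play_rows(plan=[[1,0,0,0.1,0,0,0],[1,0,0,0.35,0,0,0],[1,0,0,0.7,0,0,0],[1,0,0,1.2,0,0,0],[1,-0.03,0,1.8,0,0,0],[1,-0.05,0,2.4,0,0,0],[1,-0.07,0,3.0,0,0,0],[1,-0.08,0,3.6,0,0,0],[1,-0.1,0,4.2,0,0,0],[1,-0.12,0,4.8,0,0,0],[1,-0.14,0,5.4,0,0,0],[1,-0.16,0,6.0,0,0,0],[1,-0.18,0,6.6,0,0,0],[1,-0.2,0,7.2,0,0,0],[1,-0.22,0,7.8,0,0,0],[1,-0.24,0,8.3,0,0,0],[1,-0.25,0,8.7,0,0,0],[1,-0.26,0,9.0,0,0,0],[1,-0.26,0,9.2,0,0,0],[1,-0.26,0,9.2,0,0,0]])

```text
time_s: 6.35
eef_pos: [447.7, 283.4, 42.4]
tool_rot: [-1.569, -0.029, 0.03]
force: [-1.5, -0.9, 5.7]
finger_gap: 17.0
```

Run:
```python
from h import *
p0,R0,st=now(); print(p0,st["force"],st["torque"],st["finger_gap"])
for n in ("top","scene"):
    s=snapshot(n);save(s,n+"4.png",(210,100,410,250),4)
    W=cloud(s); m=(W[...,2]>197)&(W[...,2]<214)&(W[...,0]>400)&(W[...,0]<520)&(abs(W[...,1]-160)<40); print(n,W[m].mean(0),m.sum())
s=snapshot("wrist");save(s,"w4.png")
```

```text
[447.73 283.41  42.37] [-1.5  -0.91  5.71] [-0.49  0.3  -0.01] 17.017026935038917
top [449.68 159.7  206.08] 54
scene [457.44 158.85 205.45] 26
```

View pics/top4.png

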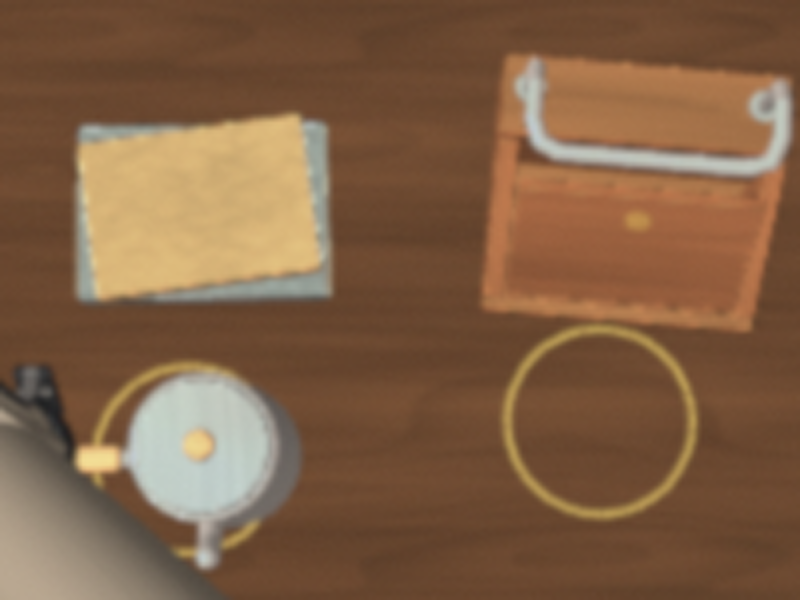

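View pics/scene4.png

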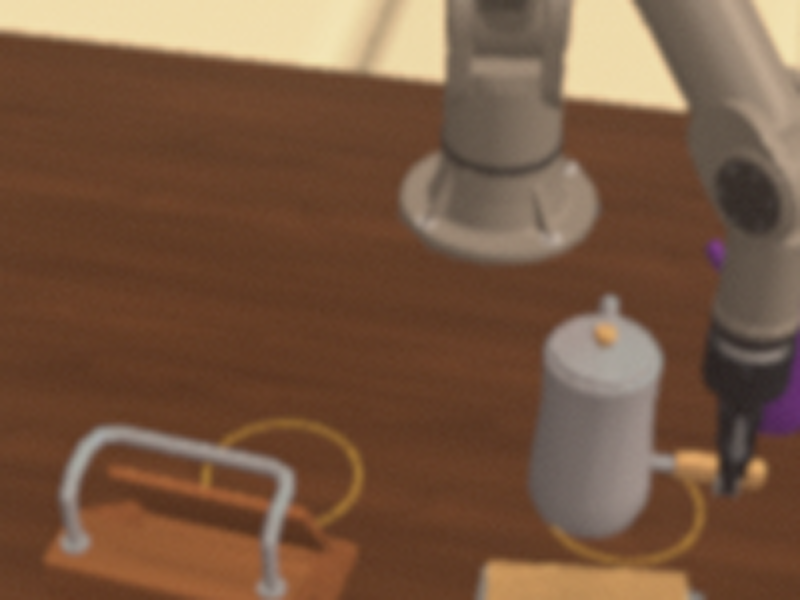

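The pot is at about (450,160), upright, with 35 mm left to go in y.

Emit:
play_rows(plan=[[1,0,0,0.2,0,0,0],[1,0.01,0,0.5,0,0,0],[1,0.02,0,0.8,0,0,0],[1,0.03,0,1.0,0,0,0],[1,0.03,0,1.17,0,0,0],[1,0.03,0,1.17,0,0,0],[1,0.03,0,1.17,0,0,0]])

```text
time_s: 7.2
eef_pos: [447.7, 318.5, 42.6]
tool_rot: [-1.568, -0.03, 0.029]
force: [-0.5, -0.6, 3.7]
finger_gap: 16.9
```

Run:
```python
from h import *
p0,R0,st=now(); print(p0,st["force"],st["torque"],st["finger_gap"])
for n in ("top","scene"):
    s=snapshot(n);save(s,n+"5.png",(210,100,410,250),4)
    W=cloud(s); m=(W[...,2]>197)&(W[...,2]<214)&(W[...,0]>400)&(W[...,0]<520)&(abs(W[...,1]-195)<40); print(n,W[m].mean(0),m.sum())
```

```text
[447.74 318.48  42.56] [-0.53 -0.57  3.73] [-0.34  0.13  0.01] 16.891054567374088
top [449.72 194.75 207.71] 48
scene [456.25 193.48 205.68] 26
```

View pics/scene5.png

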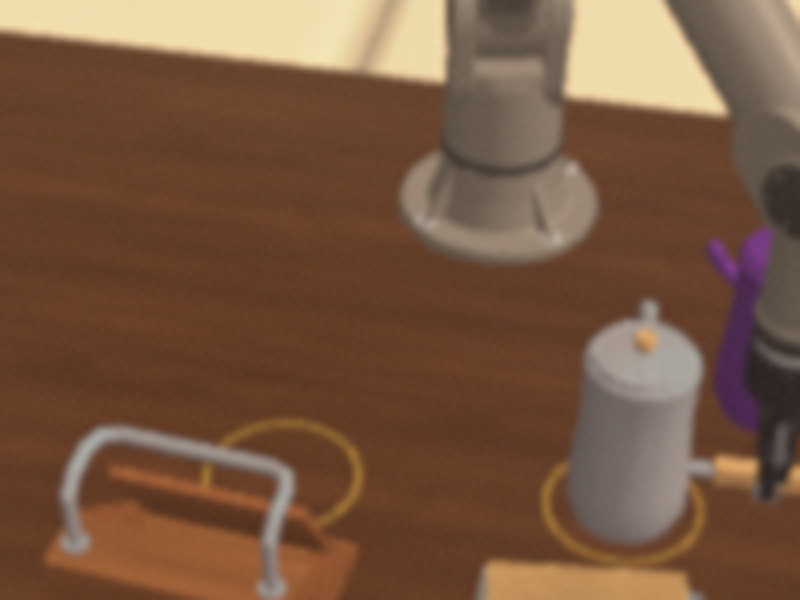

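View pics/top5.png

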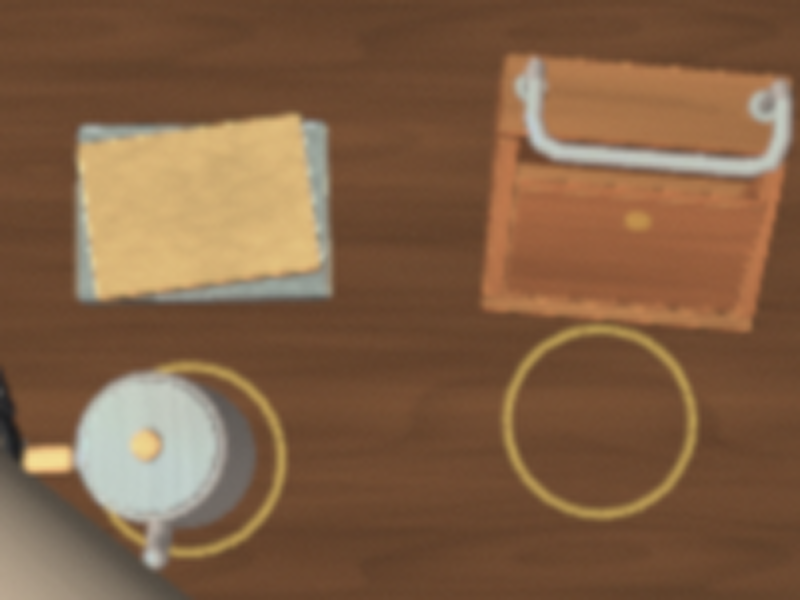

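The foot is inside the goal ring in both views: scene crop centre (630,500), and top crop base edge at 255 inside the ring edge at 283. Releasing and rising.

Emit:
play_rows(plan=[[-1,0,0,0,0,0,0],[-1,0,0,0,0,0,0],[-1,0,0,0,0,0,0],[-1,0,0,0,0,0,0],[-1,0,0,0,0,0,0],[-1,0,0,0,0,0,0],[-1,0,0,0,0,0,0],[-1,0,-0.5,0,0,0,0],[-1,0,-1.5,0,0,0,0],[-1,0,-3,0,0,0,0],[-1,0,-4.5,0,0,0,0],[-1,0,-6,0,0,0,0],[-1,0,-7.5,0,0,0,0],[-1,0,-9,0,0,0,0],[-1,0,-9,0,0,0,0]])

```text
time_s: 8.8
eef_pos: [449.9, 320.1, 320.5]
tool_rot: [-1.563, -0.039, 0.02]
force: [-0.2, 0.8, 0.2]
finger_gap: 85.2
```

Run:
```python
from h import *
p0,R0,st=now(); print(p0,R0,st["joints"],st["finger_gap"])
for n in ("top","scene"):
    s=snapshot(n);save(s,n+"6.png",(230,100,430,250),4); np.savez(n+"6.npz",**s)
    W=cloud(s); m=(W[...,2]>197)&(W[...,2]<214)&(W[...,0]>400)&(W[...,0]<520)&(abs(W[...,1]-195)<40); print(n,W[m].mean(0),m.sum())
    # flap points & bar
    a=(W[...,0]>520)&(W[...,0]<760)&(W[...,1]>-280)&(W[...,1]<0)
    b=W[a&(W[...,2]>172)&(W[...,2]<195)]; 
    k=np.polyfit(b[:,1],b[:,0],1); print("bar",len(b),b.mean(0),b.min(0),b.max(0),k)
    # core bar section
    c=b[abs(b[:,0]-np.polyval(k,b[:,1]))<12]; c=c[(c[:,1]>-200)&(c[:,1]<-80)]; print(c.mean(0),np.polyfit(c[:,1],c[:,0],1))
    t=W[a&(W[...,2]>100)&(W[...,2]<118)]; print("top",len(t),np.percentile(t,[2,50,98],axis=0))
    hsv=cv2.cvtColor(s["pixels"],cv2.COLOR_RGB2HSV)
    # board plane
    from numpy.linalg import svd
    if n=="top":
        q=W[a&(W[...,2]>40)&(W[...,2]<105)]; q=q[(q[:,1]>-200)&(q[:,1]<-90)&(q[:,0]<625)]
        for _ in range(5):
            c0=q.mean(0); nrm=svd(q-c0,full_matrices=False)[2][2]; d=(q-c0)@nrm; q=q[abs(d)<max(3,2*d.std())]
        print("plane",c0,nrm*np.sign(nrm[2]),len(q),np.degrees(np.arccos(abs(nrm[2]))))
```

```text
[449.86 320.15 320.5 ] [[ 1.    0.01 -0.04]
 [ 0.04  0.01  1.  ]
 [ 0.01 -1.    0.01]] [-0.12  0.2  -0.68  1.64  0.13  1.33 -0.78] 85.21258703886078
top [449.92 194.65 206.14] 53
bar 418 [ 654.09 -145.76  186.27] [ 630.66 -240.36  172.86] [711.77 -57.57 193.94] [  0.08 665.69]
[ 645.91 -136.55  187.65] [  0.09 657.53]
top 1605 [[ 609.3  -238.4   101.3 ]
 [ 690.45 -147.16  109.65]
 [ 730.31  -48.8   116.22]]
plane [ 595.32 -145.24   73.36] [-0.86  0.07  0.51] 561 59.61892887425091
scene [456.89 193.6  205.59] 27
bar 298 [ 663.49 -148.26  185.11] [ 636.72 -240.05  172.35] [723.65 -59.65 194.18] [  0.08 674.89]
[ 654.68 -129.13  186.17] [  0.08 665.53]
top 1013 [[ 627.55 -251.17  101.46]
 [ 707.12 -149.44  109.9 ]
 [ 739.5   -50.23  115.89]]
```

View pics/top6.png

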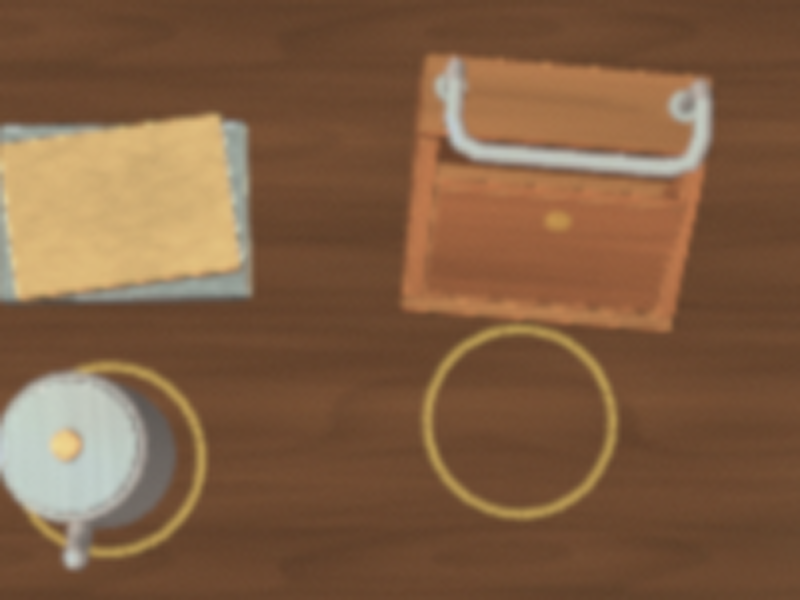

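View pics/scene6.png

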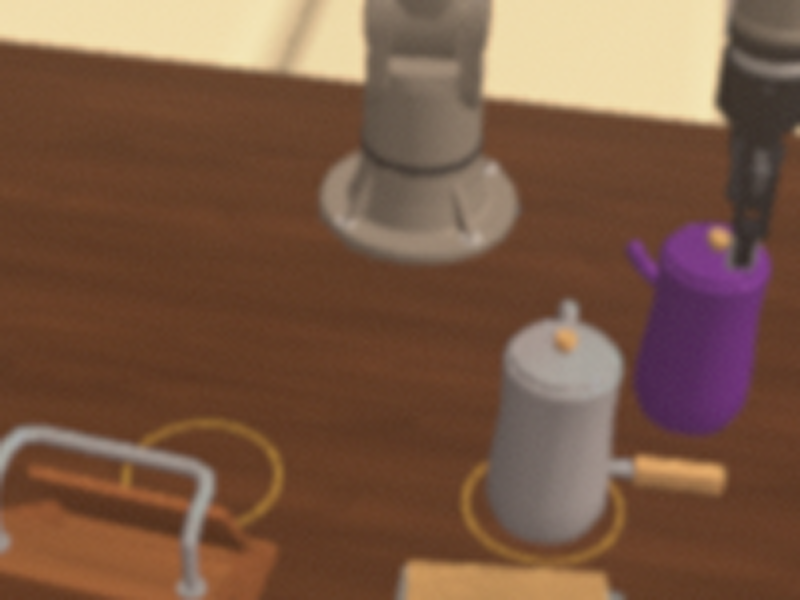

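The pot is released and upright at about (450,195); the knob moved less than 0.5 mm when I let go. Next I'll work out the tilted approach: 50° from vertical, jaws shut, finger x along the console's y so the thin side faces the bar.

```bash
cat >> h.py <<'E'
yaw=-0.081; CO=np.array([646,-145,0.])
CR=R.from_rotvec([0,0,yaw]).as_matrix()
def con(x,y,z): return CO+CR@np.array([x,y,z])
AP=CR@np.array([np.sin(np.radians(50)),0,-np.cos(np.radians(50))])
RP=toolR(CR@np.array([0,-1.,0]),AP)
E
python3 - <<'E'
from h import *
p0,R0,st=now()
stop=con(1.4,0,78.6); pre=stop-190*AP; print(stop,pre,AP)
print(row(p0,R0,(480,-133,310),RP)); print(row(p0,R0,pre,RP))
E
```

```text
[ 647.4  -145.11   78.6 ] [ 502.32 -133.34  200.73] [ 0.76 -0.06 -0.64]
[  0.51   0.12 -15.05   7.41  17.99  -8.37]
[  1.24   3.77 -15.09   7.41  17.99  -8.37]
```

Emit:
play_rows(plan=[[1,0.5,0,-15,7.4,18,-8.4],[1,0.5,0,-15,7.4,18,-8.4],[1,0.5,0,-15,7.4,18,-8.4],[1,0.5,0,-15,7.4,18,-8.4],[1,0.5,0,-15,7.4,18,-8.4],[1,0.5,0,-15,7.4,18,-8.4],[1,0.5,0,-15,7.4,18,-8.4],[1,0.5,0,-15,7.4,18,-8.4],[1,0.5,0,-15,7.4,18,-8.4],[1,0.5,0,-15,7.4,18,-8.4],[1,0.5,0,-15,7.4,18,-8.4],[1,0.5,0,-15,7.4,18,-8.4],[1,0.5,0,-15,7.4,18,-8.4],[1,0.5,0,-15,7.4,18,-8.4],[1,0.5,0,-15,7.4,18,-8.4]])

```text
time_s: 10.4
eef_pos: [478.9, -132.0, 311.3]
tool_rot: [-0.535, 0.575, -1.579]
force: [-0.3, -0.4, -0.5]
finger_gap: 0.1
```

Run:
```python
from h import *
p0,R0,st=now()
stop=con(1.4,0,78.6); pre=stop-190*AP
print(st["joints"],p0,st["finger_gap"]);print(row(p0,R0,(480,-133,310),RP)); print(row(p0,R0,pre,RP))
s=snapshot("scene"); save(s,"s7.png")
```

```text
[ 0.44 -0.35 -0.11  2.39 -0.75  0.31 -0.71] [ 478.95 -132.    311.33] 0.07136469128449902
[ 0.03  0.06 -0.01  0.04  0.02  0.03]
[-0.03  2.98 -2.31  0.04  0.02  0.03]
```

View pics/s7.png

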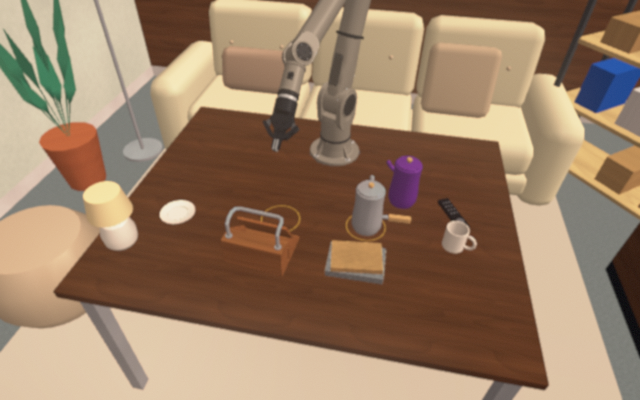

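The arm holds the tilted pose at (285,130) in the scene view, with the console and pot clear. I'm moving on to a pre-press pose farther out.

Run:
```python
from h import *
p0,R0,st=now(); stop=con(1.4,0,78.6)
for b in (190,120): print(row(p0,R0,stop-b*AP,RP))
```

```text
[-0.04  2.98 -2.34  0.03  0.02  0.04]
[-0.05  5.31 -2.33  0.03  0.02  0.04]
```

Emit:
play_rows(plan=[[1,0,1,-0.8,0,0,0],[1,0,2,-1.6,0,0,0],[1,0,3,-2.3,0,0,0],[1,0,4,-2.3,0,0,0],[1,0,5,-2.3,0,0,0],[1,0,5.3,-2.3,0,0,0],[1,0,5.3,-2.3,0,0,0],[1,0,5.3,-2.3,0,0,0]])

```text
time_s: 11.25
eef_pos: [488.2, -144.0, 228.9]
tool_rot: [-0.559, 0.616, -1.547]
force: [-0.3, 0.8, 0.4]
finger_gap: -0.3
```

Run:
```python
from h import *
p0,R0,st=now(); stop=con(1.4,0,78.6)
print(st["joints"],p0,CR.T@(p0-CO),st["force"]); print(row(p0,R0,stop,RP))
s=snapshot("wrist"); save(s,"w8.png"); print(fish(s,con(-30,0,106.6)),fish(s,con(-3,0,183)))
s=snapshot("scene"); save(s,"s8.png",(210,130,410,280),4)
s=snapshot("top"); save(s,"t8.png",(300,90,440,220),5)
```

```text
[ 0.41 -0.17 -0.06  2.46 -1.36  0.23 -0.04] [ 488.25 -143.99  228.92] [-157.31  -11.76  228.92] [-0.34  0.84  0.42]
[-0.24  7.29 -0.09  0.55  0.01 -0.23]
[307.75 183.6 ] [305.87 114.12]
```

View pics/w8.png

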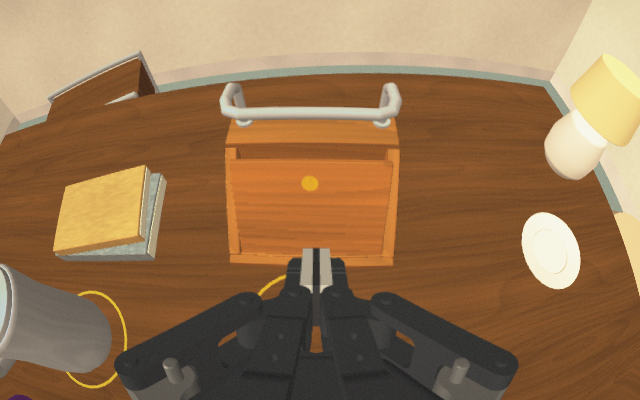

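View pics/s8.png

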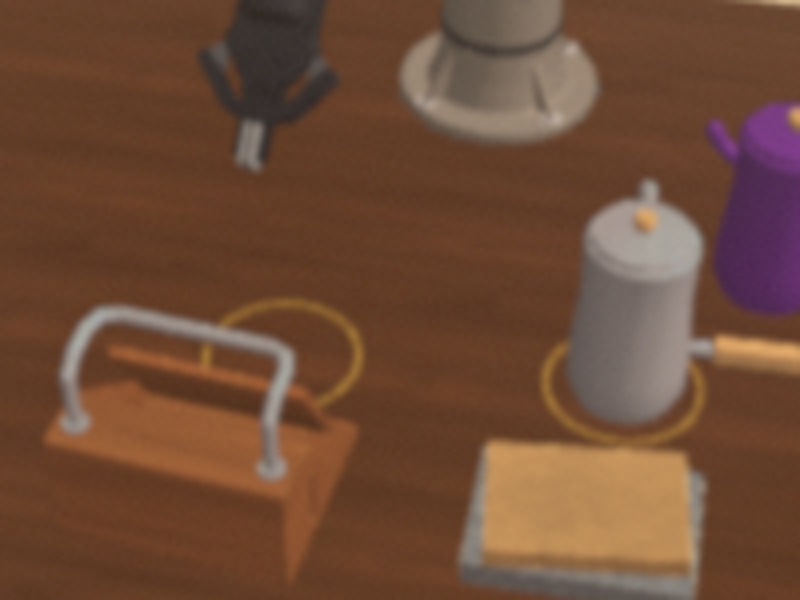

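View pics/t8.png

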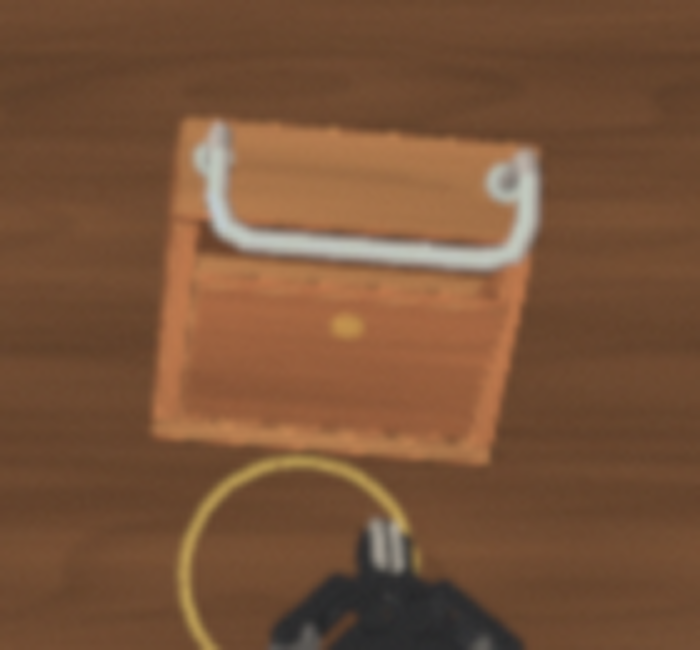

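The wrist view shows the dot at (310,183), against a prediction of (308,184). The bar is at row 113, predicted 114, so the console estimate is good. The arm stopped at joint limits (j4, j5, j6) because the pose is too folded. I'm going farther out along the approach line to unfold it.

Run:
```python
from h import *
p0,R0,st=now(); stop=con(1.4,0,78.6)
for b in (120,80): print(row(p0,R0,stop-b*AP,RP), stop-b*AP)
# fit FK
from scipy.optimize import least_squares
S=[([1.02803,.39902,.04504,1.53756,-.01871,1.2069,-.05065],[278.9,-586.6,230.5],[-1.38638,.87726,-.87515]),
([ 0.47,0.03,-0.58,1.84,0.02,1.27,-0.08],[465.29,6.27,300.29],[-1.571,-.029,.029]),
([-0.12,0.2,-0.68,1.64,0.13,1.33,-0.78],[449.86,320.15,320.5],[-1.563,-.039,.02]),
([ 0.44,-0.35,-0.11,2.39,-0.75,0.31,-0.71],[478.95,-132,311.33],[-.535,.575,-1.579]),
(st["joints"],p0,st["tool_rot"])]
def fk(q,h,a,b,L,o,s):
    M=np.eye(3);p=np.zeros(3)
    z=lambda t:R.from_rotvec([0,0,t]).as_matrix(); y=lambda t:R.from_rotvec([0,t,0]).as_matrix()
    M=z(s[0]*q[0]);p=p+M@[0,0,h]; M=M@y(q[1]);M=M@z(s[1]*q[2]);p=p+M@[o,0,a];M=M@y(q[3]);M=M@z(s[2]*q[4]);p=p+M@[0,0,b];M=M@y(q[5]);p=p+M@[0,0,L];M=M@z(s[3]*q[6])
    return p,M
import itertools
for s in itertools.product([-1],[-1,1],[-1,1],[-1]):
    f=lambda x:np.concatenate([np.r_[fk(q,*x,s)[0]-p,100*(fk(q,*x,s)[1][:,2]-R.from_rotvec(r).as_matrix()[:,1])] for q,p,r in S])
    r=least_squares(f,[285,420,314,300,0]); print(s,r.x,np.abs(r.fun).max())
```

```text
[-0.32  3.3  -0.28  0.55  0.02 -0.23] [ 555.77 -137.68  155.73]
[-0.29  4.63 -0.21  0.55  0.02 -0.23] [ 586.31 -140.15  130.02]
(-1, -1, -1, -1) [243.41 497.6  462.32 303.54  19.22] 39.16931022752257
(-1, -1, 1, -1) [228.86 323.96 396.23 122.78 135.46] 89.63747777552521
(-1, 1, -1, -1) [  47.21  872.45  389.98  537.06 -118.87] 562.7636301799612
(-1, 1, 1, -1) [ 139.67  920.79  457.76  661.85 -217.09] 432.0585325008088
```

```bash
cat > fk.py <<'E'
from h import *
from scipy.optimize import least_squares
z=lambda t:R.from_rotvec([0,0,t]).as_matrix(); y=lambda t:R.from_rotvec([0,t,0]).as_matrix()
def fk(q,x):
    # x: h, a(3), b(3), c(3), L(3) , shoulder off (2)
    M=z(-q[0]);p=M@[x[13],x[14],x[0]];M=M@y(q[1])@z(-q[2]);p=p+M@x[1:4];M=M@y(q[3])@z(-q[4]);p=p+M@x[4:7];M=M@y(q[5])@z(-q[6]);p=p+M@x[10:13]
    # tool: columns x,y(approach),z
    return p,M
def S():
    a=np.load("samples.npy",allow_pickle=True); return a
E
python3 - <<'E'
from fk import *
p0,R0,st=now()
S=[([1.02803,.39902,.04504,1.53756,-.01871,1.2069,-.05065],[278.9,-586.6,230.5],[-1.38638,.87726,-.87515]),
([ 0.47,0.03,-0.58,1.84,0.02,1.27,-0.08],[465.29,6.27,300.29],[-1.571,-.029,.029]),
([-0.12,0.2,-0.68,1.64,0.13,1.33,-0.78],[449.86,320.15,320.5],[-1.563,-.039,.02]),
([ 0.44,-0.35,-0.11,2.39,-0.75,0.31,-0.71],[478.95,-132,311.33],[-.535,.575,-1.579]),
(st["joints"],p0,st["tool_rot"])]
import pickle; pickle.dump([tuple(map(list,s)) for s in S],open("S.pkl","wb"))
# orientation residual with each sample
x0=np.zeros(15); x0[[0,3,6,12]]=[243,497,462,303]
for q,p,r in S:
    P,M=fk(q,x0); T=R.from_rotvec(r).as_matrix()
    print((M.T@T).round(2).tolist(), (P-p).round(0))
E
```

```text
[[-1.0, 0.0, 0.0], [0.0, 0.0, 1.0], [0.0, 1.0, -0.0]] [25. 42.  2.]
[[-1.0, 0.01, 0.0], [0.0, 0.0, 1.0], [0.01, 1.0, -0.0]] [-11.  37.   2.]
[[-1.0, 0.0, -0.0], [-0.0, -0.0, 1.0], [0.0, 1.0, 0.0]] [-40.  24.   4.]
[[-1.0, 0.01, 0.0], [0.0, -0.01, 1.0], [0.01, 1.0, 0.01]] [-15.  39.  -5.]
[[-1.0, -0.0, 0.0], [0.0, 0.0, 1.0], [-0.0, 1.0, 0.0]] [-16.  43.  -5.]
```

```bash
cat >> fk.py <<'E'
import pickle
C=np.array([[-1,0,0],[0,0,1],[0,1,0.]])
idx=[0,2,3,5,6,12,14]
def fit():
    S=pickle.load(open("S.pkl","rb"))
    def full(v): x=np.zeros(15); x[idx]=v; return x
    f=lambda v:np.r_[np.concatenate([fk(q,full(v))[0]-p for q,p,r in S]),.02*(v-v0)]
    v0=np.array([243,0,497,0,462,303,0.])
    r=least_squares(f,v0); return full(r.x),r
LO=np.array([-2.82,-.49,-1.37,0,-1.36,.23,-2.94]);HI=np.array([2.82,2.23,1.46,2.46,4.5,2,2.94])
def ik(X,p,Rt,q0,m=.03):
    def f(q):
        P,M=fk(q,X); return np.r_[(P-p)/10,R.from_matrix(Rt.T@M@C).as_rotvec()*30]
    r=least_squares(f,np.clip(q0,LO+m+.01,HI-m-.01),bounds=(LO+m,HI-m)); P,M=fk(r.x,X)
    return r.x,np.linalg.norm(P-p),np.degrees(np.linalg.norm(R.from_matrix(Rt.T@M@C).as_rotvec()))
E
python3 - <<'E'
from fk import *
X,r=fit(); print(X[idx],np.abs(r.fun).max())
p0,R0,st=now(); q0=st["joints"]
rng=np.random.default_rng(0)
stop=con(1.4,0,78.6)
for tilt in (30,35,40,45,50,55):
  a=CR@np.array([np.sin(np.radians(tilt)),0,-np.cos(np.radians(tilt))])
  for nm,xd in (("up",CR@np.array([0,-1.,0])),("low",CR@np.array([0,1.,0])),("sideL",None),("sideR",None)):
    if nm=="sideL": Rt=toolR(np.cross(a,CR@np.array([0,1.,0])),a)
    elif nm=="sideR": Rt=toolR(-np.cross(a,CR@np.array([0,1.,0])),a)
    else: Rt=toolR(xd,a)
    sols=[]
    for k in range(30):
        q,e,w=ik(X,stop,Rt,rng.uniform(LO,HI) if k>3 else q0)
        if e<1 and w<.5: sols.append(q)
    if sols:
        sols=np.array(sols); i=np.argmin(np.abs(sols-q0).sum(1)); print(tilt,nm,len(sols),sols[i])
    else: print(tilt,nm,0)
E
```

```text
Still running in the background as job /tmp/bash_jobs.1000/36992cc0b857 (pid 1000). You'll get a notice when it ends.
```

Edit , replacing
```

```
with
```

```

```bash
cat /tmp/bash_jobs.1000/36992cc0b857/std*; nproc
```

```text
4
```

```bash
kill -- -$(cat /tmp/bash_jobs.1000/36992cc0b857/pid); sed -i 's/bounds=(LO+m,HI-m))/bounds=(LO+m,HI-m),max_nfev=60,x_scale=1.0)/' fk.py
cat > srch.py <<'E'
import time
from fk import *
t=time.time()
X,r=fit(); print(X[idx],np.abs(r.fun).max(),time.time()-t,flush=True); np.save("X.npy",X)
p0,R0,st=now(); q0=st["joints"]
rng=np.random.default_rng(0)
stop=con(1.4,0,78.6)
for tilt in (30,40,50):
  a=CR@np.array([np.sin(np.radians(tilt)),0,-np.cos(np.radians(tilt))])
  for nm,xd in (("up",CR@np.array([0,-1.,0])),("low",CR@np.array([0,1.,0])),("sideL",np.cross(a,CR@np.array([0,1.,0]))),("sideR",-np.cross(a,CR@np.array([0,1.,0])))):
    Rt=toolR(xd,a)
    sols=[]
    for k in range(10):
        q,e,w=ik(X,stop,Rt,rng.uniform(LO,HI)*[.3,.5,.5,1,1,1,1] if k>1 else q0)
        if e<1 and w<.5: sols.append(q)
    if sols:
        sols=np.array(sols); i=np.argmin(np.abs(sols-q0).sum(1)); print(tilt,nm,len(sols),sols[i],round(time.time()-t),flush=True)
    else: print(tilt,nm,0,round(time.time()-t),flush=True)
E
OPENBLAS_NUM_THREADS=1 OMP_NUM_THREADS=1 timeout 500 python3 srch.py
```

```text
[250.81 -28.58 527.76  -0.99 475.57 339.2  -12.55] 3.429090481151718 0.04607534408569336
30 up 8 [-0.18  0.41  0.44  2.09 -1.01  0.26 -0.54] 3
30 low 5 [ 0.71  0.44 -0.64  2.07  0.87  0.27  0.89] 5
30 sideL 4 [ 0.71  0.44 -0.64  2.07  0.86  0.27 -0.68] 8
30 sideR 8 [-0.19  0.42  0.45  2.09 -1.02  0.27 -2.09] 10
40 up 4 [-0.13  0.41  0.39  2.21  4.08  0.26  0.67] 13
40 low 6 [ 0.87  0.49 -0.81  2.19  2.04  0.26 -0.22] 15
40 sideL 3 [ 0.88  0.49 -0.81  2.19  2.04  0.26 -1.79] 18
40 sideR 6 [ 0.89  0.5  -0.83  2.19  2.02  0.27  1.37] 21
50 up 0 24
50 low 7 [ 0.56  0.44 -0.41  2.3   3.08  0.44 -1.31] 26
50 sideL 3 [ 0.59  0.45 -0.43  2.3   3.06  0.44 -2.86] 28
50 sideR 3 [ 0.41  0.43 -0.23  2.3   3.21  0.44  0.08] 32
```

The fitted arm model explains the stall: on this wrist branch, tilts above about 35° can't be reached near the flap. I'll check a 33–35° tilt with the press point 20 mm nearer the hinge than the dot, which also gives more room under the bar.

```bash
cat > s2.py <<'E'
from fk import *
X=np.load("X.npy"); p0,R0,st=now()
P,M=fk(st["joints"],X); print(P-p0)
for rad in (80,88):
 for tilt in (30,33,36):
  a=CR@np.array([np.sin(np.radians(tilt)),0,-np.cos(np.radians(tilt))]); Rt=toolR(CR@np.array([0,-1.,0]),a)
  pts=[(-95,170)]+[(-80+rad*np.cos(t)+d*-np.sin(t),20+rad*np.sin(t)+d*np.cos(t)) for t,d in ((np.radians(60),30),(np.radians(60),0),(np.radians(40),0),(np.radians(35.7),-2))]
  # bar clearance at stop
  c=pts[-1]; v=np.array([-3-c[0],183-c[1]]); ta=np.radians(tilt); perp=v@[np.cos(ta),np.sin(ta)]; along=v@[-np.sin(ta),np.cos(ta)]
  print(rad,tilt,"bar perp",round(perp),"along",round(along))
  q=st["joints"]
  for i,c in enumerate(pts):
    w=con(c[0],0,c[1]); q,e,ang=ik(X,w,Rt,q); print("  ",np.round(c,1),q,round(e,2),round(ang,2))
E
OPENBLAS_NUM_THREADS=1 timeout 500 python3 s2.py
```

```text
[-0.45  1.84 -1.17]
80 30 bar perp 68 along 97
   [-95 170] [ 0.22  0.08 -0.02  2.21 -0.19  0.34 -1.28] 0.0 0.0
   [-66.  104.3] [-0.29  0.28  0.56  2.22 -0.94  0.26 -0.57] 0.0 0.0
   [-40.   89.3] [-0.2   0.34  0.47  2.17 -1.02  0.26 -0.5 ] 0.82 0.55
   [-18.7  71.4] [-0.23  0.41  0.5   2.14 -1.17  0.26 -0.37] 0.0 0.0
   [-13.9  65.1] [-0.21  0.42  0.48  2.13 -1.2   0.26 -0.35] 0.15 0.07
80 33 bar perp 73 along 93
   [-95 170] [ 0.18  0.07  0.03  2.25 -0.29  0.26 -1.18] 0.0 0.0
   [-66.  104.3] [-0.39  0.29  0.68  2.26 -1.33  0.26 -0.19] 0.01 0.0
   [-40.   89.3] [-0.29  0.35  0.57  2.21 -1.33  0.26 -0.2 ] 1.39 0.57
   [-18.7  71.4] [-0.23  0.4   0.51  2.16 -1.33  0.26 -0.21] 3.17 1.34
   [-13.9  65.1] [-0.21  0.42  0.49  2.14 -1.32  0.26 -0.23] 4.11 1.76
80 36 bar perp 78 along 89
   [-95 170] [-1.    0.21  1.36  2.31 -1.15  0.35 -0.35] 0.0 0.0
   [-66.  104.3] [-0.35  0.27  0.64  2.26 -1.33  0.26 -0.18] 5.93 2.3
   [-40.   89.3] [-0.26  0.33  0.54  2.2  -1.33  0.26 -0.19] 7.29 2.97
   [-18.7  71.4] [-0.2   0.39  0.48  2.15 -1.33  0.26 -0.2 ] 8.93 3.78
   [-13.9  65.1] [-0.18  0.41
[... 454 characters left out ...]
0.18  0.07  0.03  2.25 -0.29  0.26 -1.18] 0.0 0.0
   [-62.  111.2] [-0.38  0.28  0.67  2.25 -1.24  0.26 -0.28] 0.0 0.0
   [-36.   96.2] [-0.3   0.34  0.59  2.2  -1.33  0.26 -0.21] 0.01 0.0
   [-12.6  76.6] [-0.23  0.4   0.51  2.15 -1.33  0.26 -0.22] 2.02 0.86
   [-7.4 69.7] [-0.21  0.42  0.49  2.13 -1.32  0.26 -0.23] 2.98 1.3
88 36 bar perp 70 along 89
   [-95 170] [-1.    0.21  1.36  2.31 -1.15  0.35 -0.35] 0.0 0.0
   [-62.  111.2] [-0.37  0.27  0.66  2.26 -1.33  0.26 -0.18] 4.46 1.74
   [-36.   96.2] [-0.27  0.33  0.56  2.2  -1.33  0.26 -0.19] 5.91 2.42
   [-12.6  76.6] [-0.21  0.39  0.49  2.15 -1.33  0.26 -0.21] 7.79 3.3
   [-7.4 69.7] [-0.18  0.41  0.46  2.13 -1.32  0.26 -0.22] 8.68 3.75
```

```bash
cat > s3.py <<'E'
from fk import *
X=np.load("X.npy"); p0,R0,st=now()
rad=78
for tilt in (24,27,30):
  a=CR@np.array([np.sin(np.radians(tilt)),0,-np.cos(np.radians(tilt))]); Rt=toolR(CR@np.array([0,1.,0]),a)
  pts=[(-130,230),(-105,160)]+[(-80+rad*np.cos(t)+d*-np.sin(t),20+rad*np.sin(t)+d*np.cos(t)) for t,d in ((np.radians(60),30),(np.radians(60),0),(np.radians(40),0),(np.radians(35.7),-2))]
  c=pts[-1]; v=np.array([-3-c[0],183-c[1]]); ta=np.radians(tilt); perp=v@[np.cos(ta),np.sin(ta)]; along=v@[-np.sin(ta),np.cos(ta)]
  print(rad,tilt,"bar perp",round(perp),"along",round(along))
  q=np.array([.22,.08,0,2.2,0,.4,1.6])
  for i,c in enumerate(pts):
    w=con(c[0],0,c[1]); q,e,ang=ik(X,w,Rt,q); print("  ",np.round(c,1),w,q,round(e,2),round(ang,2), row(p0,R0,w,Rt))
E
OPENBLAS_NUM_THREADS=1 timeout 500 python3 s3.py
```

```text
78 24 bar perp 60 along 104
   [-130  230] [ 516.43 -134.48  230.  ] [ 0.21 -0.03 -0.    2.12 -0.09  0.63  1.76] 0.0 0.0 [ -0.37   0.66   0.65  -0.35 -35.19   7.25]
   [-105  160] [ 541.34 -136.5   160.  ] [ 0.21  0.11 -0.    2.13 -0.1   0.5   1.77] 4.05 1.46 [ -0.33   2.85  -0.5   -0.35 -35.19   7.25]
   [-67.  102.5] [ 579.24 -139.58  102.55] [ 0.17  0.26  0.02  2.12 -0.14  0.36  1.8 ] 2.4 0.93 [ -0.29   5.08  -1.05  -0.35 -35.19   7.25]
   [-41.   87.5] [ 605.13 -141.68   87.55] [ 0.19  0.32 -0.    2.09 -0.13  0.32  1.79] 0.0 0.0 [ -0.27   6.06  -0.83  -0.35 -35.19   7.25]
   [-20.2  70.1] [ 625.82 -143.36   70.14] [ 0.11  0.38  0.09  2.06 -0.26  0.3   1.9 ] 0.0 0.0 [ -0.25   6.96  -0.78  -0.35 -35.19   7.25]
   [-15.5  63.9] [ 630.56 -143.75   63.89] [ 0.11  0.4   0.09  2.05 -0.26  0.3   1.9 ] 0.62 0.26 [ -0.24   7.22  -0.83  -0.35 -35.19   7.25]
78 27 bar perp 65 along 100
   [-130  230] [ 516.43 -134.48  230.  ] [ 0.21 -0.05  0.01  2.16 -0.11  0.56  1.78] 0.0 0.0 [ -0.37   0.66   0.65  -0.35 -35.38   6.32]
   [-105  160] [ 541.34 -136.5   160.  ] [ 0.21  0.1  -0.    2.17 -0.13 
[... 798 characters left out ...]
05  160] [ 541.34 -136.5   160.  ] [-1.46 -0.46  1.43  2.28  0.97  0.56  0.82] 7.86 0.52 [ -0.33   2.85  -0.5   -0.35 -35.54   5.4 ]
   [-67.  102.5] [ 579.24 -139.58  102.55] [-1.49 -0.46  1.43  2.33  1.16  0.54  0.61] 70.56 3.2 [ -0.29   5.08  -1.05  -0.35 -35.54   5.4 ]
   [-41.   87.5] [ 605.13 -141.68   87.55] [-1.5  -0.46  1.43  2.33  1.18  0.54  0.58] 98.35 4.04 [ -0.27   6.06  -0.83  -0.35 -35.54   5.4 ]
   [-20.2  70.1] [ 625.82 -143.36   70.14] [-1.51 -0.46  1.43  2.33  1.21  0.54  0.54] 124.22 4.7 [ -0.25   6.96  -0.78  -0.35 -35.54   5.4 ]
   [-15.5  63.9] [ 630.56 -143.75   63.89] [-1.51 -0.46  1.43  2.33  1.22  0.55  0.54] 131.81 4.68 [ -0.24   7.22  -0.83  -0.35 -35.54   5.4 ]
```

Emit:
play_rows(plan=[[1,0,-0.5,0.6,0,-1.7,0.35],[1,0,-0.5,0.6,-0.05,-3.4,0.7],[1,0,-0.5,0.6,-0.05,-5.1,1.0],[1,0,-0.5,0.6,-0.05,-6.8,1.35],[1,0,-0.5,0.6,-0.1,-8.5,1.7],[1,0,-0.5,0.6,-0.1,-10.2,2.0],[1,0,-0.5,0.6,-0.1,-11.9,2.35],[1,0,-0.5,0.6,-0.1,-13.6,2.7],[1,0,-0.5,0.6,-0.1,-15.3,3.0],[1,0,-0.5,0.6,-0.2,-17,3.35],[1,0,-0.5,0.6,-0.2,-18.7,3.7],[1,0,-0.5,0.6,-0.2,-20.4,4.0],[1,0,-0.5,0.6,-0.2,-22.1,4.35],[1,0,-0.5,0.6,-0.2,-23.8,4.7],[1,0,-0.5,0.6,-0.2,-25.5,5.0],[1,0,-0.5,0.6,-0.3,-27.2,5.35],[1,0,-0.5,0.6,-0.3,-28.9,5.7],[1,0,-0.5,0.6,-0.3,-30.6,6.0],[1,0,-0.5,0.6,-0.3,-32.3,6.35],[1,0,-0.5,0.6,-0.35,-34,6.7]])

```text
time_s: 13.4
eef_pos: [489.2, -144.4, 252.3]
tool_rot: [-1.579, -1.374, 0.794]
force: [-0.1, 0.2, -0.5]
finger_gap: 0.3
```

```bash
cat >> h.py <<'E'
TILT=25
def RL(tilt=TILT): 
    a=CR@np.array([np.sin(np.radians(tilt)),0,-np.cos(np.radians(tilt))]); return toolR(CR@np.array([0,1.,0]),a)
def rep(pts,tilt=TILT):
    p0,R0,st=now(); print("q",st["joints"],"con",CR.T@(p0-CO),"F",st["force"],"t",st["time_s"])
    for c in pts: print(c,row(p0,R0,con(c[0],c[1] if len(c)>2 else 0,c[-1]),RL(tilt)))
E
python3 -c "
from h import *
rep([(-130,230),(-110,160)])"
```

```text
q [ 0.27 -0.1   0.01  2.15 -0.17  0.68  1.75] con [-156.34  -12.11  252.28] F [-0.13  0.18 -0.5 ] t 13.4
(-130, 230) [ 0.44  1.05 -0.43 -0.02 -1.48  0.28]
(-110, 160) [ 0.33  3.45 -0.06 -0.02 -1.48  0.28]
```

Off the joint limits now. Continuing to the pre-press pose.

Emit:
play_rows(plan=[[1,0.44,1.05,-0.43,0,-1.48,0.28],[1,0.4,2,-0.3,0,-1.48,0.28],[1,0.35,3,-0.1,0,-1.48,0.28],[1,0.33,3.45,-0.06,0,-1.48,0.28],[1,0.33,3.45,-0.06,0,-1.48,0.28],[1,0.33,3.45,-0.06,0,-1.48,0.28]])

```text
time_s: 14.0
eef_pos: [536.6, -135.9, 160.1]
tool_rot: [-1.571, -1.445, 0.918]
force: [0.1, 0.0, -0.2]
finger_gap: -0.3
```

```bash
python3 -c "
from h import *
rep([(-85,112),(-67,102),(-42,87),(-20,70),(-16,64)])"
```

```text
q [ 0.23  0.1  -0.03  2.18 -0.12  0.43  1.78] con [-109.82    0.17  160.13] F [ 0.11  0.03 -0.19] t 14.0
(-85, 112) [-0.01  1.8  -0.08 -0.02 -0.07  0.02]
(-67, 102) [-0.01  2.36 -0.48 -0.02 -0.07  0.02]
(-42, 87) [-0.    3.16 -1.02 -0.02 -0.07  0.02]
(-20, 70) [-0.    3.99 -1.45 -0.02 -0.07  0.02]
(-16, 64) [-0.    4.22 -1.49 -0.02 -0.07  0.02]
```

Emit:
play_rows(plan=[[1,0,1,-0.05,0,0,0],[1,0,1.8,-0.1,0,0,0],[1,0,2.2,-0.4,0,0,0],[1,0,2.36,-0.48,0,0,0],[1,0,2.36,-0.48,0,0,0],[1,0,2.36,-0.48,0,0,0]])

```text
time_s: 14.6
eef_pos: [579.2, -139.6, 102.7]
tool_rot: [-1.572, -1.446, 0.917]
force: [-0.7, -0.4, 0.8]
finger_gap: -0.1
```

```bash
python3 -c "
from h import *
rep([(-54,94),(-42,87),(-31,79),(-20,70),(-16,64),(-15,62)])
s=snapshot('scene'); save(s,'s9.png',(210,130,410,280),4)
s=snapshot('top'); save(s,'t9.png',(300,90,440,220),5)
s=snapshot('wrist'); save(s,'w9.png')
"
```

```text
q [ 0.23  0.26 -0.04  2.15 -0.13  0.31  1.79] con [-66.97   0.02 102.71] F [-0.74 -0.45  0.8 ] t 14.6
(-54, 94) [ 0.    0.45 -0.27 -0.01 -0.07  0.02]
(-42, 87) [ 0.    0.83 -0.53 -0.01 -0.07  0.02]
(-31, 79) [ 0.    1.22 -0.75 -0.01 -0.07  0.02]
(-20, 70) [ 0.    1.65 -0.96 -0.01 -0.07  0.02]
(-16, 64) [ 0.    1.89 -1.   -0.01 -0.07  0.02]
(-15, 62) [ 0.    1.96 -1.   -0.01 -0.07  0.02]
```

View pics/s9.png

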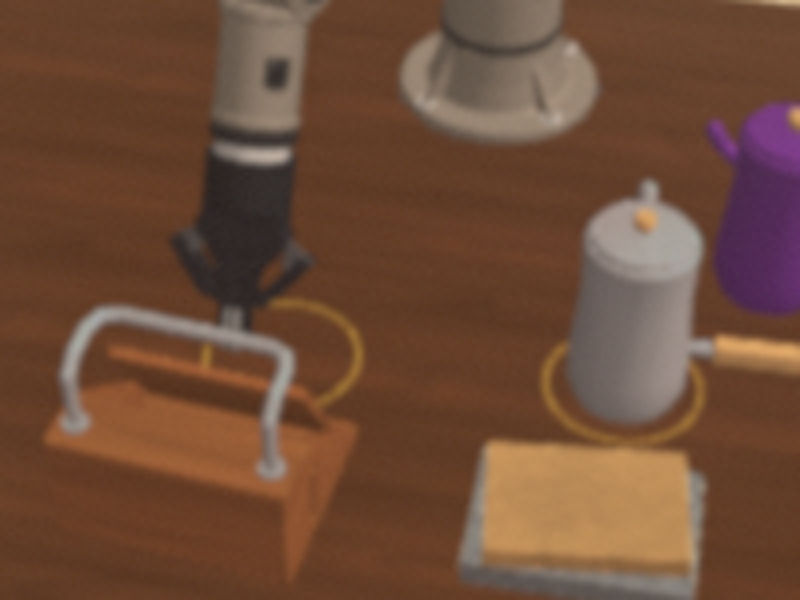

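View pics/t9.png

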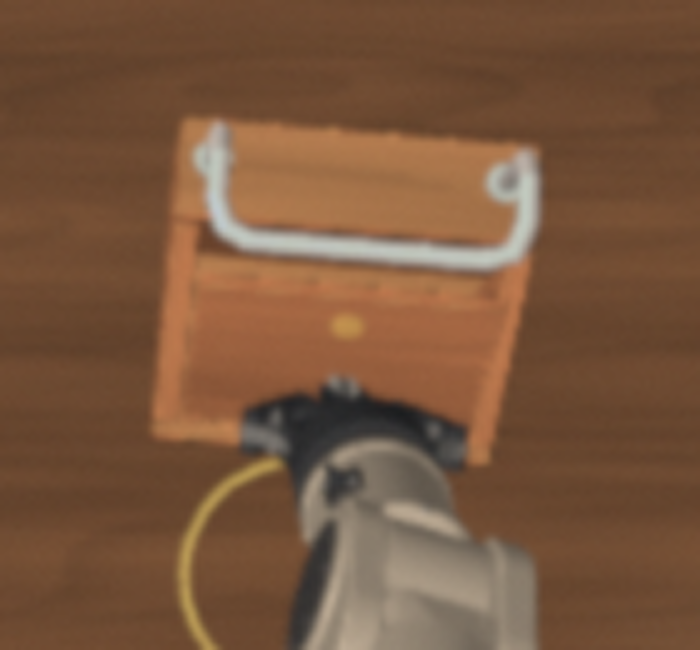

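View pics/w9.png

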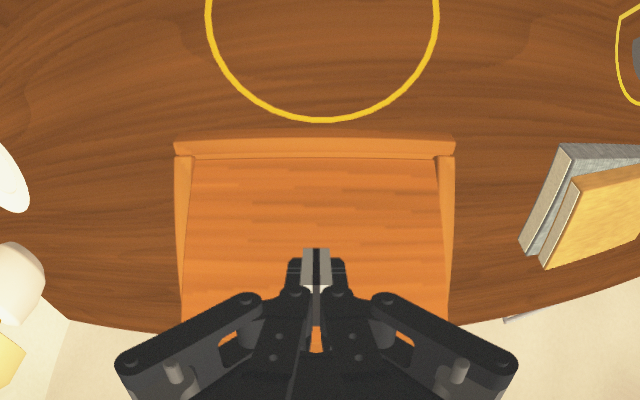

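The shut fingertips, at (343,385) in the top crop, are in front of the flap and in line with the dot at (347,325). The bar, at row 250, is clear of the gripper body. Pressing along the arc.

Emit:
play_rows(plan=[[1,0,0.25,-0.15,0,0,0],[1,0,0.45,-0.27,0,0,0],[1,0,0.65,-0.4,0,0,0],[1,0,0.83,-0.53,0,0,0],[1,0,1.02,-0.64,0,0,0],[1,0,1.22,-0.75,0,0,0],[1,0,1.22,-0.75,0,0,0]])

```text
time_s: 15.45
eef_pos: [615.0, -142.3, 77.0]
tool_rot: [-1.57, -1.444, 0.919]
force: [-1.2, 0.0, 1.2]
finger_gap: 0.4
```

```bash
python3 -c "
from h import *
rep([(-20,70),(-16,64),(-15,62),(-14,60)])
s=snapshot('scene'); save(s,'s10.png',(210,130,410,280),4)
"
```

```text
q [ 0.21  0.35 -0.03  2.08 -0.12  0.28  1.78] con [-31.17   0.21  76.95] F [-1.16  0.03  1.24] t 15.45
(-20, 70) [-0.01  0.37 -0.24 -0.04 -0.07  0.02]
(-16, 64) [-0.01  0.6  -0.28 -0.04 -0.07  0.02]
(-15, 62) [-0.01  0.68 -0.28 -0.04 -0.07  0.02]
(-14, 60) [-0.01  0.75 -0.28 -0.04 -0.07  0.02]
```

View pics/s10.png

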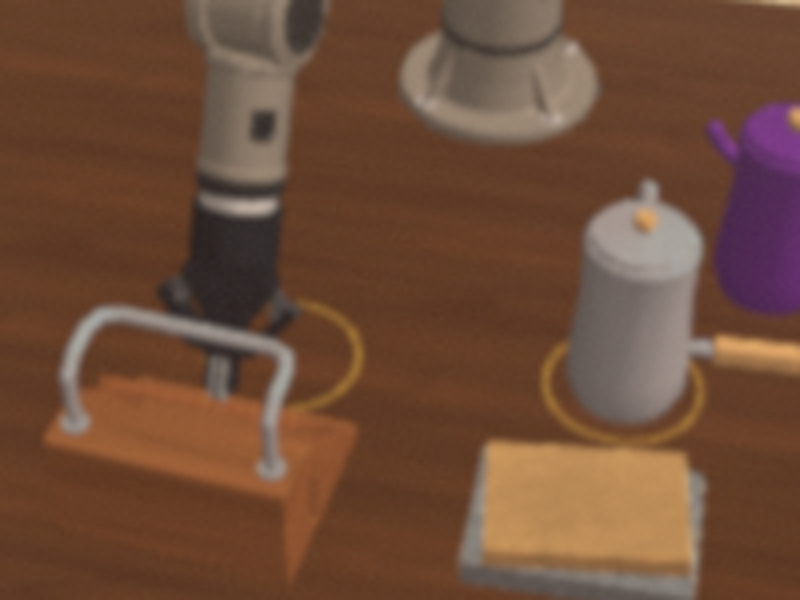

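The flap is swinging in: its edge now lies low at about (180,385), with a contact force of about 1.7 N. Pressing on towards the stop.

Emit:
play_rows(plan=[[1,0,0.18,-0.12,0,0,0],[1,0,0.37,-0.24,0,0,0],[1,0,0.5,-0.26,0,0,0],[1,0,0.6,-0.28,0,0,0],[1,0,0.6,-0.28,0,0,0]])

```text
time_s: 16.0
eef_pos: [627.3, -143.3, 64.2]
tool_rot: [-1.566, -1.441, 0.921]
force: [-11.6, 2.2, 10.2]
finger_gap: 0.0
```

```bash
python3 -c "
from h import *
rep([(-15,62),(-14,60),(-13,57)])
"
```

```text
q [ 0.21  0.39 -0.03  2.06 -0.12  0.27  1.78] con [-18.76   0.14  64.18] F [-11.59   2.24  10.19] t 16.0
(-15, 62) [-0.    0.12 -0.08 -0.09 -0.08  0.03]
(-14, 60) [-0.    0.19 -0.09 -0.09 -0.08  0.03]
(-13, 57) [-0.    0.3  -0.08 -0.09 -0.08  0.03]
```

The force rose to about 15 N along the flap's normal, so it's at the stop. Backing off fully, then checking.

Emit:
play_rows(plan=[[1,0,-0.6,0.25,0,0,0],[1,0,-1.2,0.5,0,0,0],[1,0,-1.8,0.7,0,0,0],[1,0,-2.4,0.9,0,0,0],[1,0,-2.4,0.9,0,0,0],[1,0,-2.4,0.9,0,0,0]])

```text
time_s: 16.6
eef_pos: [576.1, -139.2, 119.4]
tool_rot: [-1.572, -1.446, 0.917]
force: [-0.1, 0.5, 1.1]
finger_gap: -0.0
```

```bash
python3 -c "
from h import *
rep([(-54,94),(-31,79),(-20,70),(-16,64)])
s=snapshot('scene'); save(s,'s11.png',(210,130,410,280),4)
s=snapshot('top'); save(s,'t11.png',(300,90,440,220),5)
W=cloud(s)
for n,(u,v) in {'d':(369,155),'e':(365,152),'f':(375,150)}.items(): print(n,CR.T@(W[v,u]-CO))
"
```

```text
q [ 0.22  0.22 -0.03  2.14 -0.12  0.35  1.78] con [-70.13   0.14 119.4 ] F [-0.07  0.48  1.06] t 16.6
(-54, 94) [-0.01  0.99 -0.13 -0.01 -0.07  0.02]
(-31, 79) [-0.    1.77 -0.61 -0.01 -0.07  0.02]
(-20, 70) [-0.    2.2  -0.82 -0.01 -0.07  0.02]
(-16, 64) [-0.    2.44 -0.86 -0.01 -0.07  0.02]
d [-24.27  -5.19  68.46]
e [-16.65   7.61  71.08]
f [-10.1  -20.58  79.86]
```

View pics/s11.png

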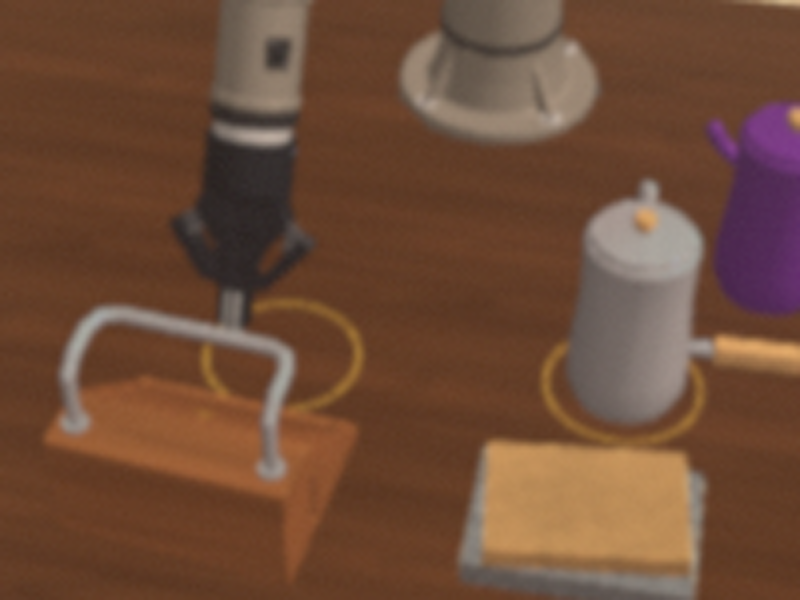

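View pics/t11.png

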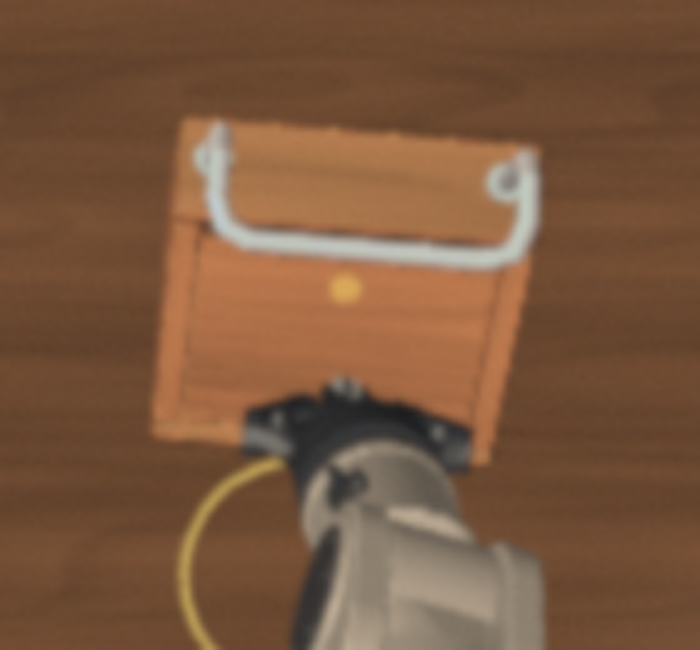

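The flap lies flush, with the brass dot now at (345,288) of the top crop. I'll move the arm well away, wait, and check that it stays, measuring the angle and the bystanders.

Emit:
play_rows(plan=[[1,0,-0.6,0.6,0,0,0],[1,0,-1.2,1.2,0,0,0],[1,0,-2,2,0,0,0],[1,0,-3,2.5,0,0,0],[1,0,-4,3,0,0,0],[1,0,-4,3,0,0,0],[1,0,-4,3,0,0,0],[1,0,-4,3,0,0,0],[1,0,-4,3,0,0,0],[1,0,-4,3,0,0,0],[1,0,-4,3,0,0,0],[1,0,-4,3,0,0,0],[1,0,-4,3,0,0,0],[1,0,-4,3,0,0,0],[1,0,-4,3,0,0,0]])

```text
time_s: 18.2
eef_pos: [443.7, -128.1, 190.0]
tool_rot: [-1.571, -1.445, 0.918]
force: [0.3, -0.2, -0.9]
finger_gap: 0.1
```

Run:
```python
from h import *
rep([])
s=snapshot('top'); save(s,'t12.png'); W=cloud(s); W0=cloud(dict(np.load("top0.npz")))
K=(W-CO)@CR
m=(abs(K[...,1])<80)&(K[...,0]>-70)&(K[...,0]<-15)&(K[...,2]>15)&(K[...,2]<125)
q=K[m]
for _ in range(6):
    c0=q.mean(0); n=np.linalg.svd(q-c0,full_matrices=False)[2][2]; d=(q-c0)@n; q=q[abs(d)<max(2.5,2*d.std())]
sl=np.arccos(abs(n[2])); print("slope deg",np.degrees(sl),len(q),"joint~",np.radians(60)-sl+(.346-np.radians(20)), c0)
m=(W[...,2]>197)&(W[...,2]<214)&(W[...,0]>400)&(W[...,0]<520)&(abs(W[...,1]-195)<40); print("knob",W[m].mean(0))
a=snapshot('top')["pixels"].astype(int); b=np.load("top0.npz")["pixels"].astype(int)
for nm,(x0,y0,x1,y1) in dict(mug=(120,185,175,225),sauc=(460,160,510,210),rem=(130,228,172,288)).items(): print(nm,np.abs(a-b)[y0:y1,x0:x1].mean())
```

```text
q [ 0.27 -0.13 -0.03  2.32 -0.14  0.52  1.83] con [-203.04    0.52  190.05] F [ 0.29 -0.2  -0.92] t 18.2
slope deg 40.71932668257678 937 joint~ 0.333445380991587 [-41.88   0.18  52.96]
knob [449.59 194.97 206.04]
mug 0.5813636363636364
sauc 0.39426666666666665
rem 0.7309523809523809
```

View pics/t12.png

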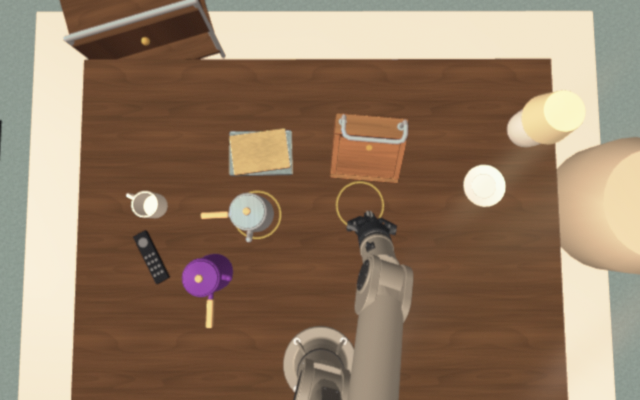

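The flap has stayed flush for over 2 s after release, with the dot at (369,147) and a slope of 40.7° against 40° when shut. The pot stands at (450,195), the goal-ring centre. The mug, saucer and remote haven't moved. Handing in.

```bash
python3 -c "
from h import *
ctrl.close_job()"
```

```text
the job is handed in; nothing more can be done
```

I slid the coffee pot by its handle into the ring in front of the books and let it go. The flap then caught on the first press and has stayed shut. I've handed the job in at about 18 s; it reports no verdict.

**Last checks before handing in:**
- **Pot:** its knob is at (450, 195) mm and the ring centre at (449, 195) mm. It stands upright and was never lifted.
- **Flap:** about 2 s after I let go it still lay flush. The measured slope was 40.7° against 40° nominal, which puts the joint at about 0.333. That is inside the 0.325–0.37 band, but close enough to the lower edge that I relied mainly on it looking flush. Nothing was touching it.
- **Mug, saucer and remote:** their parts of the top picture were unchanged from the start.

**What did not go as planned:**
- **Tilt:** my first approach, tilted 50°, ran into joint limits. I pressed at about 25° tilt instead, with the gripper turned half round.
- **Press point:** I aimed about 20 mm nearer the hinge than the dot, to keep clear of the bar. Force at the stop was about 15 N.
- **Camera offset:** in the scene camera the pot's knob sat about 7 mm farther in x than in the top camera. That camera mostly sees the knob's far side, so I used the top view.

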